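# Stand the tipped tea tin back up in the display rack

## Task

One of the three square tins in the front row of the wooden display rack has tipped over and lies in its lane under the top slat. Stand it upright again, lid up, on the rack floor in that same lane, square to the rack and in line with the other two tins of the front row. Set it down rather than letting it drop, and leave the other tins and the jars behind them standing where they are.

Things in the scene. Friction and masses are not known exactly. Their poses are not given: they have to be found in the camera images.
- tin: tipped tin: square tinplate tea tin, flat sides 56 mm wide, 92 mm tall: 84 mm body and round lid 42 mm across, 8 mm high; about 0.2 kg. Origin mid-height, 46 mm from foot and lid top; z from foot to lid. Lies on a side in its lane, lid to the rack's back, foot some 18 mm out in front of its neighbours. Origin height: standing on the rack 58 mm, lying there 40, lying on the counter 28
- tin_a: a standing tin like it; origin at mid height (46 mm above its foot), z up to the lid. One of the two upright tins of the front row; which lane it stands in varies
- tin_b: a standing tin like it; origin at mid height (46 mm above its foot), z up to the lid. One of the two upright tins of the front row; which lane it stands in varies
- jar_a: a closed glass jar, 58 mm across, 75 mm tall, standing in the back row about 110 mm behind the front-row point of a lane; origin at the centre of its underside, z up
- jar_b: a closed glass jar, 58 mm across, 75 mm tall, standing in the back row about 110 mm behind the front-row point of a lane; origin at the centre of its underside, z up
- jar_c: a closed glass jar, 58 mm across, 75 mm tall, standing in the back row about 110 mm behind the front-row point of a lane; origin at the centre of its underside, z up
- rack: fixed wooden rack, 470 mm wide, open front facing the robot's right, and back. Origin on the counter (z = 0) under the middle of the front row; x into the rack along the lanes (about +y of the world), y along the row to the robot. Plank floor 12 mm thick, x = -60 to +155 mm; battens on it along x, 8 wide, 10 high, at y = +-48, +-144 mm make 3 lanes. Counter clear for 400 mm in front
- slat (a point): middle of the lower front edge of the rack's front slat, 205 mm above the counter, axes as the rack's. The slat is 50 mm deep (to the back of this edge) and 16 mm thick and runs along the whole row above the tins, so the row cannot be reached from straight above; price slates on it reach 252 mm. End posts' inner faces are 215 mm to either side. A like slat is over the back row, 151 mm behind
- lane1 (a point): lane 1 of 3, lane 1 farthest from the robot: the point on the floor of the lane (12 mm up) where the foot of a front-row tin is centred, give or take 6 mm in the tins as they stand; axes as the rack's
- lane2 (a point): lane 2 of 3, lane 1 farthest from the robot: the point on the floor of the lane (12 mm up) where the foot of a front-row tin is centred, give or take 6 mm in the tins as they stand; axes as the rack's
- lane3 (a point): lane 3 of 3, lane 1 farthest from the robot: the point on the floor of the lane (12 mm up) where the foot of a front-row tin is centred, give or take 6 mm in the tins as they stand; axes as the rack's
Mind the look-alikes: they are no part of the job. What is shaped like the tin_a but blue is not meant.

How it is judged:
By the outcome, as a careful person would: the job done as asked, in the order asked, and still so for the second after the job is handed in, with the robot touching nothing.
It also fails if it takes over 54 s, if anything falls off the work surface, if the arm or the gripper's body presses on something with over 40 N, if the wrist force passes 120 N, or if a joint passes its speed limit or range.

## Robot

A 6-joint arm with a two-finger parallel gripper is mounted at the origin on the work surface. World frame = base frame: x ahead of the robot, y to its left, z up, the work surface at z = 0. Lengths are in mm, angles in degrees, forces in N, time in s.
With the tool pointing down it reaches from about 350 to 975 mm from the base axis. Payload 7.1 kg.
Tool frame: the origin (TCP) lies at the very end of the fingers, on their centre line; the grasp point (between the pads) lies 19 mm behind it; z points along the fingers, y is the line along which they close (so a half turn about z gives the same grasp; the last joint's range is limited). The gripper opens to 88 mm and grips with 3 to 60 N. Pads are 20 mm wide; open, the fingers measure 115 mm over their backs; the gripper's body (75 mm by 178 mm) begins 61 mm behind the grasp point.
Start: joints at [65.203, 24.242, 93.386, -0, 62.372, -1.089], TCP at [251.275, 572.246, 222.675] pointing down, gripper open.
Joint ranges: [-172.04, 172.04], [-51.8, 120.97], [4.93, 147.93], [-75.15, 255.16], [6.16, 154.13], [-145.62, 145.62]. Speed limits (degrees/s): [136.94, 136.94, 172.46, 180, 180, 180].

## Interface

Orientations are given as a 3x3 rotation matrix whose columns are the frame's x, y, z axes.
In Python, from plant import arm, read_camera, workorder gives the robot as it stands.
- The arm moves only by the tool servo_tool, never from a script. Its argument "deltas" is a list that holds one entry, the list of rows, each a list of 5 numbers: the shift along the tool's x, y, z in units of 25 mm (1.0 is 25 mm), then the turn about the tool's z in units of 0.08 rad (1.0 is 0.08 rad), then the closure, from 0 (fully open) to 1 (shut). In form: [[[dx, dy, dz, yaw, jaw], ...]]. A call has 1 to 20 rows; each row shifts and turns the commanded pose from where the row before left it, along the tool's axes as they then stand; what a row does not reach is not made up. A row lasts 1/12 s, in which the tool goes at most 41.7 mm and 7.16 degrees, less where a joint would pass 70% of its speed; a pose out of reach is approached as far as the arm can. A call with a number of a shift or a turn outside -1 to 1 is refused whole. A call with a gripper value outside its range is refused whole. The fingers move at their own pace and stop on an object; "force" is the grip in N (left out, the last holds). Time passes only in rows, so rows that do not move let the fingers close. It gives the time, the measured TCP pose, the force, the opening and the grip force at its end, in the units of the state.
- arm.observe(): the state, without advancing time (a new reading comes with each control period).
- read_camera(name): name is "side" or "top" or "wrist"; returns a dict with "image" (420x560x3 uint8, blue, green, red), "fx", "fy", "cx", "cy" (pixels), "dist_coeffs" ([k1, k2, p1, p2, k3] as OpenCV has them; the pictures are not rectified), "cam_to_world" (4x4, takes a point from camera to world coordinates); the wrist camera has in their place "T_tool_cam" (4x4, takes a point from camera to tool coordinates, whose origin is the TCP and whose axes are the flange's). Camera axes: x right, y up, looking along -z (the intrinsics and any distortion apply to the point x, -y, -z); pixel columns grow to the right and rows downward; lengths in mm; the calibration is good to about 2 mm. A picture is of the moment at which its call begins: read the wrist's pose just before it. There is no depth.
- workorder.sign_off(): hands the job in; it is judged then, once.
The state is a dict: "t": time; "qpos": joint angles; "joint_velocities": joint speeds; "effort": joint torques, N m; "tool_pos": TCP position; "ee_rot": TCP orientation; "force": force on the tool from outside, world axes, zero at the start; "moment": the same for the moment, N m; "finger_gap": finger opening in mm; "gripper_force": force on a finger pad.
Only numpy, scipy, OpenCV 4.12 (cv2) and the standard library are available. Lean on these libraries where they do the work, as an engineer would, in place of code of your own. Each camera call takes 0.05 s, during which the arm holds its last target. There are 200 camera calls.

## Working session

There is one attempt and no reset: what is moved stays moved. The work goes in short steps, Python scripts to look and compute and a tool call to move; the robot and the scene stay as the last step left them, time stands still between calls to the robot, and variables do not carry over. Pictures are saved under pics/ and viewed, at most 10 in all, crops included, and the job is handed in when it is done.

Besides the shell and the picture viewer there is one more tool, called after "Request:" as name(argument=value, ...) on one line, values as JSON. servo_tool: Moves the arm, as the interface text tells. Its arguments: {"type":"object","properties":{"deltas":{"type":"array","items":{"type":"array","items":{"type":"array","items":{"type":"number"}}}},"force":{"type":"number"}},"required":["deltas"]}

```bash
ls; mkdir -p pics
python3 - <<'E'
from plant import arm, read_camera
import cv2,numpy as np
s=arm.observe()
print(s['tool_pos'],np.round(s['ee_rot'],3).tolist(),s['t'],s['finger_gap'])
for n in ('side','top','wrist'):
    c=read_camera(n); cv2.imwrite(f'pics/{n}0.png',c['image'])
    np.save(f'{n}0.npy',{k:v for k,v in c.items() if k!='image'},allow_pickle=True)
    print(n,{k:np.round(v,4).tolist() for k,v in c.items() if k!='image'})
E
```

```text
pics
[251.07194034 571.75168666 221.90425212] [[-0.916, 0.402, -0.001], [0.402, 0.916, -0.001], [0.0, -0.002, -1.0]] 0.0 88.19211434985934
side {'fx': 546.2246, 'fy': 546.2246, 'cx': 283.3424, 'cy': 220.2887, 'dist_coeffs': [-0.1335, 0.0, 0.0, 0.0, 0.0], 'cam_to_world': [[-0.3939, -0.858, 0.3296, 839.2031], [0.9191, -0.3684, 0.1394, 240.2998], [0.0018, 0.3579, 0.9338, 959.2518], [0.0, 0.0, 0.0, 1.0]]}
top {'fx': 466.5548, 'fy': 466.5548, 'cx': 281.9603, 'cy': 208.8666, 'dist_coeffs': [-0.117, 0.0, 0.0, 0.0, 0.0], 'cam_to_world': [[0.078, 0.9766, -0.2003, 368.5438], [-0.9969, 0.0751, -0.0219, 98.7808], [-0.0063, 0.2014, 0.9795, 876.1259], [0.0, 0.0, 0.0, 1.0]]}
wrist {'fx': 312.8855, 'fy': 312.8855, 'cx': 274.9276, 'cy': 210.3557, 'dist_coeffs': [-0.0058, 0.0, 0.0, 0.0, 0.0], 'T_tool_cam': [[0.0014, 0.9552, 0.2958, 81.9525], [1.0, -0.0016, 0.0005, 1.2066], [0.0009, 0.2958, -0.9552, -161.9444], [0.0, 0.0, 0.0, 1.0]]}
```

View pics/side0.png

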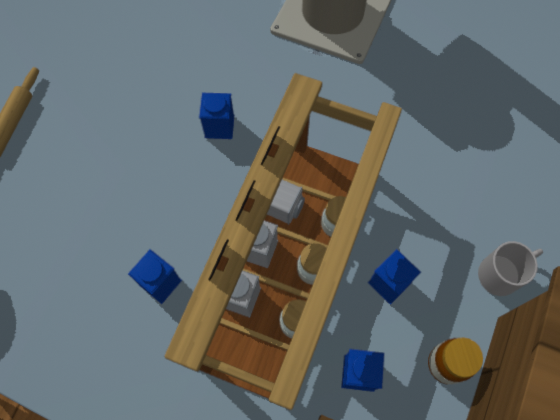

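View pics/top0.png

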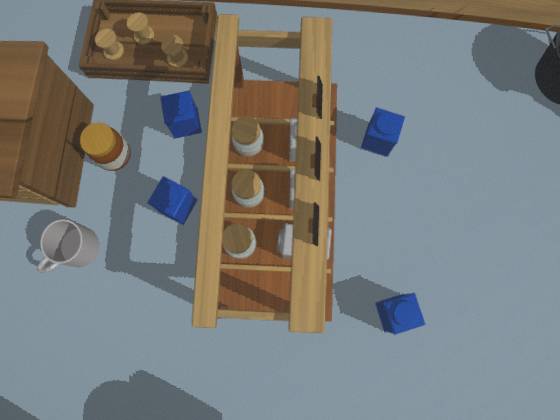

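Top view: the tipped tin lies in lane 3, nearest the robot, at about (283–330, 226–258). The front slat spans columns 292–330, and the jars stand in the back row. I'll enlarge both views to measure the rack.

Run:
```python
import cv2
t=cv2.imread('pics/top0.png'); s=cv2.imread('pics/side0.png')
c=t[170:335,190:350]; cv2.imwrite('pics/topc.png',cv2.resize(c,None,fx=3.6,fy=3.6,interpolation=cv2.INTER_CUBIC))
c=s[70:270,200:410]; c=cv2.resize(c,None,fx=3,fy=3,interpolation=cv2.INTER_CUBIC); cv2.imwrite('pics/sidec.png',c)
```

```text
(no output)
```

View pics/topc.png

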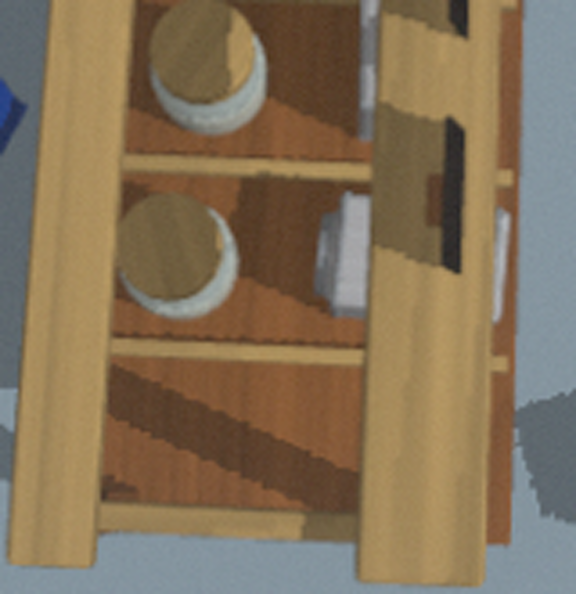

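View pics/sidec.png

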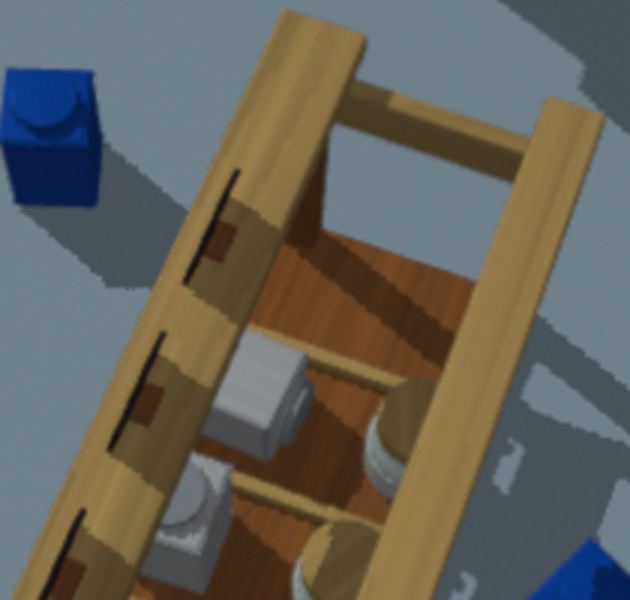

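Top crop: the tin's foot face is at crop x≈497–510 and its lid at x≈318. The slat's near-end corners are at (484,585) and (360,580). The floor's near corner is at (510,545), and the batten ends are at (512,178) and (506,364). Side crop: the tin lies straight in the lane, lid toward the jar.

```bash
cat > h.py <<'E'
import numpy as np,cv2
def ray(c,uv):
    K=np.array([[c['fx'],0,c['cx']],[0,c['fy'],c['cy']],[0,0,1]])
    p=cv2.undistortPoints(np.array([[uv]],float),K,np.array(c['dist_coeffs'])).ravel()
    T=np.array(c['cam_to_world']); return T[:3,3],T[:3,:3]@np.array([p[0],-p[1],-1])
def at(c,uv,z):
    o,d=ray(c,uv); return o+d*(z-o[2])/d[2]
def load(n): return np.load(n+'0.npy',allow_pickle=True).item()
E
python3 - <<'E'
from h import *
t=load('top'); s=load('side')
T=lambda u,v:(190+u/3.6,170+v/3.6)
S=lambda u,v:(200+u/3,70+v/3)
def p(n,c,uv,z): print(n,at(c,uv,z)[:2].round(1))
p('floor far',t,T(523,20),12);p('floor corner',t,T(510,545),12);p('floor top far corner',t,(337.5,82),12)
p('bat48 end',t,T(513,178),22);p('bat144',t,T(507,364),22)
p('slat front corner z221',t,T(484,585),221);p('  z205',t,T(484,585),205);p('slat back z221',t,T(358,580),221)
p('slat back z205',t,T(358,580),205)
p('slat far front z221',t,(331,17),221)
p('foot top edge far z68',t,T(509,210),68);p('foot near z68',t,T(499,320),68)
p('tin shoulder z68 far',t,T(345,193),68);p('tin shoulder near',t,T(333,315),68)
p('S slat near front',s,S(287,10),221);p('S slat near back',s,S(366,38),221)
p('S back slat near f',s,S(547,97),221)
p('S shoulder top near',s,S(307,354),68);p('S sh far',s,S(266,460-55),68)
p('jar3 top',t,T(167,245),87);p('jar2 top',t,T(202,50),87)
E
```

```text
floor far [618.3  21. ]
floor corner [344.3  11.9]
floor top far corner [815.2  26.4]
bat48 end [530.4  22.5]
bat144 [434.5  19.9]
slat front corner z221 [334.5  41.8]
  z205 [333.6  40.5]
slat back z221 [332.7  89.8]
slat back z205 [331.9  89.6]
slat far front z221 [821.7  59.5]
foot top edge far z68 [505.7  27.6]
foot near z68 [451.8  29.3]
tin shoulder z68 far [508. 108.]
tin shoulder near [448.1 109.2]
S slat near front [334.6  47.4]
S slat near back [334.6  93.6]
S back slat near f [330.7 195.9]
S shoulder top near [454.3 114.1]
S sh far [494.3 104.5]
jar3 top [473.2 190.1]
jar2 top [569.6 182.4]
```

View pics/wrist0.png

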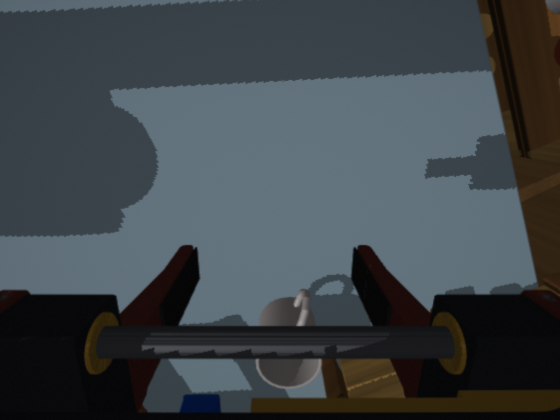

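Request:
servo_tool(deltas=[[[0, 0, -0.35, 1, 0], [0, 0, -0.35, 1, 0], [0, 0, -0.35, 1, 0], [0, 0, -0.35, 1, 0], [0, 0, -0.35, 1, 0], [0, 0, -0.35, 1, 0], [0, 0, -0.35, 1, 0], [0, 0, -0.35, 1, 0], [0, 0, -0.35, 1, 0], [0, 0, -0.35, 1, 0], [0, 0, -0.35, 1, 0], [0, 0, -0.35, 1, 0], [0, 0, -0.35, 1, 0], [0, 0, -0.35, 1, 0]]])

```text
t: 1.32
tool_pos: [251.2, 572.0, 345.2]
ee_rot: [[-0.033, 0.999, -0.0], [0.999, 0.033, -0.001], [-0.001, -0.0, -1.0]]
force: [0.8, 0.1, -0.1]
finger_gap: 88.3
gripper_force: 0.0
```

Request:
servo_tool(deltas=[[[1, -0.8, 0, 0, 0], [1, -0.8, 0, 0, 0], [1, -0.8, 0, 0, 0], [1, -0.8, 0, 0, 0], [1, -0.8, 0, 0, 0], [1, -0.8, 0, 0, 0], [1, -0.8, 0, 0, 0], [1, -0.8, 0, 0, 0], [1, -0.8, 0, 0, 0], [1, -0.8, 0, 0, 0], [1, -0.8, 0, 0, 0], [1, -0.8, 0, 0, 0], [1, -0.8, 0, 0, 0], [1, 0, 0, 0, 0], [1, 0, 0, 0, 0], [1, 0, 0, 0, 0]]])

```text
t: 2.65
tool_pos: [-24.4, 962.9, 344.9]
ee_rot: [[-0.038, 0.999, 0.0], [0.999, 0.038, -0.001], [-0.001, 0.0, -1.0]]
force: [0.5, 1.9, 0.6]
finger_gap: 88.2
gripper_force: 0.0
```

```bash
python3 -c "
from plant import arm
import numpy as np
print(np.round(arm.observe()['qpos'],1))"
```

```text
[ 90.7  57.3  19.2  -0.  103.5  88.6]
```

Request:
servo_tool(deltas=[[[1, 0, 0, 0, 0], [1, 0, 0, 0, 0], [1, 0, 0, 0, 0], [1, 0, 0, 0, 0], [1, 0, 0, 0, 0]]])

```text
t: 3.07
tool_pos: [-26.0, 1014.3, 325.1]
ee_rot: [[-0.037, 0.999, -0.001], [0.997, 0.037, 0.061], [0.061, 0.001, -0.998]]
force: [0.4, 0.6, 1.4]
finger_gap: 88.0
gripper_force: 0.0
```

```bash
python3 -c "
from plant import arm
import numpy as np
print(np.round(arm.observe()['qpos'],1))"
```

```text
[ 90.8  65.6   4.9   0.  106.   88.7]
```

Request:
servo_tool(deltas=[[[1, 0, -0.5, 0, 0], [1, 0, -0.5, 0, 0], [1, 0, -0.5, 0, 0], [1, 0, -0.5, 0, 0], [1, 0, -0.5, 0, 0], [1, 0, -0.5, 0, 0]]])

```text
t: 3.57
tool_pos: [-28.1, 1031.1, 373.4]
ee_rot: [[-0.037, 0.999, -0.004], [0.985, 0.037, 0.166], [0.166, 0.002, -0.986]]
force: [-0.6, -0.5, 0.3]
finger_gap: 87.9
gripper_force: 0.0
```

```bash
python3 -c "
from plant import arm
import numpy as np
print(np.round(arm.observe()['qpos'],1))"
```

```text
[9.090e+01 6.300e+01 4.900e+00 1.000e-01 1.025e+02 8.880e+01]
```

Request:
servo_tool(deltas=[[[1, 0, -0.6, 0, 0], [1, 0, -0.6, 0, 0], [1, 0, -0.6, 0, 0], [1, 0, -0.6, 0, 0], [1, 0, -0.6, 0, 0], [1, 0, -0.6, 0, 0], [1, 0, -0.6, 0, 0], [1, 0, -0.6, 0, 0], [1, 0, -0.6, 0, 0], [1, 0, -0.6, 0, 0]]])

```text
t: 4.4
tool_pos: [-30.5, 1038.4, 489.2]
ee_rot: [[-0.035, 0.999, -0.009], [0.942, 0.037, 0.334], [0.334, 0.003, -0.943]]
force: [0.2, -0.1, -0.4]
finger_gap: 87.7
gripper_force: 0.0
```

```bash
python3 -c "
from plant import arm
import numpy as np
print(np.round(arm.observe()['qpos'],1))"
```

```text
[91.  56.8  5.   0.2 98.7 88.9]
```

Request:
servo_tool(deltas=[[[1, 0, -1, 0, 0], [1, 0, -1, 0, 0], [1, 0, -1, 0, 0], [1, 0, -1, 0, 0], [1, 0, -1, 0, 0], [1, 0, -1, 0, 0], [1, 0, -1, 0, 0], [1, 0, -1, 0, 0], [1, 0, -1, 0, 0], [1, 0, -1, 0, 0]]])

```text
t: 5.23
tool_pos: [-30.4, 973.6, 695.7]
ee_rot: [[-0.033, 0.999, -0.014], [0.865, 0.036, 0.501], [0.501, 0.004, -0.865]]
force: [0.2, -0.4, 0.3]
finger_gap: 87.7
gripper_force: 0.0
```

```bash
python3 -c "
from plant import arm
import numpy as np
print(np.round(arm.observe()['qpos'],1))"
```

```text
[ 91.   44.9   5.    0.3 100.   89. ]
```

Request:
servo_tool(deltas=[[[1, 0, 0, 0, 0], [1, 0, 0, 0, 0], [1, 0, 0, 0, 0], [1, 0, 0, 0, 0], [1, 0, 0, 0, 0], [1, 0, 0, 0, 0], [1, 0, 0, 0, 0], [1, 0, 0, 0, 0], [1, 0, 0, 0, 0], [1, 0, 0, 0, 0]]])

```text
t: 6.07
tool_pos: [-33.4, 1024.5, 712.1]
ee_rot: [[-0.031, 0.999, -0.019], [0.772, 0.035, 0.634], [0.635, 0.005, -0.773]]
force: [-0.4, 1.3, 0.3]
finger_gap: 87.9
gripper_force: 0.0
```

```bash
python3 -c "
from plant import arm
import numpy as np
print(np.round(arm.observe()['qpos'],1))"
```

```text
[91.1 45.8  5.   0.4 89.8 89.1]
```

Request:
servo_tool(deltas=[[[1, 0, 0, 0, 0], [1, 0, 0, 0, 0], [1, 0, 0, 0, 0], [1, 0, 0, 0, 0], [1, 0, 0, 0, 0], [1, 0, 0, 0, 0], [1, 0, 0, 0, 0], [1, 0, 0, 0, 0], [1, 0, 0, 0, 0], [1, 0, 0, 0, 0], [1, 0, 0, 0, 0], [1, 0, 0, 0, 0], [1, 0, 0, 0, 0], [1, 0, 0, 0, 0], [1, 0, 0, 0, 0], [1, 0, 0, 0, 0]]])

```text
t: 7.4
tool_pos: [-36.1, 1051.5, 803.6]
ee_rot: [[-0.025, 0.999, -0.025], [0.586, 0.035, 0.81], [0.81, 0.006, -0.586]]
force: [-0.8, -0.5, -0.4]
finger_gap: 87.8
gripper_force: 0.0
```

```bash
python3 -c "
from plant import arm
import numpy as np
s=arm.observe()
print(np.round(s['qpos'],2),s['tool_pos'].round(1),s['ee_rot'].round(4).tolist())"
```

```text
[91.18 43.43  4.99  0.47 77.49 89.15] [ -36.1 1051.5  803.6] [[-0.0251, 0.9994, -0.0247], [0.586, 0.0347, 0.8096], [0.8099, 0.0058, -0.5865]]
```

```bash
cat > kin.py <<'E'
import numpy as np
from scipy.spatial.transform import Rotation as Ro
from scipy.optimize import least_squares
D=[([24.242,93.386,62.372],624.97,222.68),([57.3,19.2,103.5],963.2,344.9),([65.6,4.95,106],1014.6,325.1),([63,4.95,102.5],1031.5,373.4),
([56.8,5,98.7],1038.9,489.2),([44.9,5,100],974.1,695.7),([45.8,5,89.8],1025.,712.1),([43.43,4.99,77.49],1052.1,803.6)]
A=[];b=[]
for q,r,z in D:
    q=np.radians(q);s=q[0]+q[1];t=s+q[2];S,C=np.sin,np.cos
    A+= [[1,0,S(q[0]),S(s),C(s),S(t)],[0,1,C(q[0]),C(s),-S(s),C(t)]];b+=[r,z]
P,res,rk,sv=np.linalg.lstsq(np.array(A),np.array(b),rcond=1e-6)
a,h,L1,L2,e,d=P
def fk(q):
    R=Ro.from_euler('z',q[0],degrees=True)
    R2=R*Ro.from_euler('y',q[1],degrees=True); R3=R2*Ro.from_euler('y',q[2],degrees=True)
    R6=R3*Ro.from_euler('ZYZ',[q[3],q[4],q[5]],degrees=True)
    p=np.array([0,0,h])+R.apply([a,0,0])+R2.apply([0,0,L1])+R3.apply([e,0,L2])+R6.apply([0,0,d])
    return p,R6
lo=np.array([-172.04,-51.8,4.93,-75.15,6.16,-145.62]);hi=np.array([172.04,120.97,147.93,255.16,154.13,145.62])
def ik(p,R,q0):
    f=lambda q:np.r_[(fk(q)[0]-p)/10,(R.inv()*fk(q)[1]).as_rotvec()*30]
    s=least_squares(f,np.clip(q0,lo+.01,hi-.01),bounds=(lo,hi)); return s.x,np.abs(s.fun).max()
E
python3 - <<'E'
from kin import *
print(P.round(1),sv.round(2),np.abs(np.array(A)@P-b).max())
q=np.array([91.18,43.43,4.99,.47,77.49,89.15]);p,R=fk(q);print(p,R.as_matrix().round(3).tolist())
R0=R;q0=q
def path(pts,yaw,n=15):
    global q
    for (p0,y0),(p1,y1) in zip(zip(pts,yaw),zip(pts[1:],yaw[1:])):
        for t in np.linspace(0,1,n):
            x=np.array(p0)*(1-t)+np.array(p1)*t
            q,err=ik(x,R0*Ro.from_euler('z',y0*(1-t)+y1*t,degrees=True),q)
            if t in(0,.5,1) or err>.1 : print(x.round(0),q.round(0),round(err,2))
for yy in ([0,0,0,0],[0,180,180,180],[0,-180,-180,-180]):
    print(yy);q=q0; path([(-36,1051,803),(490,-130,450),(490,-130,80),(483,80,60)],yy)
E
```

```text
[  1.6 313.8 561.5 484.4  78.3 309.1] [5.06 4.53 0.98 0.75 0.5  0.27] 0.5869493640889232
[ -24.14555071 1052.02227021  803.21263369] [[-0.999, -0.025, -0.025], [-0.035, 0.586, 0.81], [-0.006, 0.81, -0.586]]
[0, 0, 0, 0]
[ -36. 1051.  803.] [92. 43.  6. -0. 77. 90.] 0.0
[227. 460. 626.] [ 42. -18. 104.  45.  62.  30.] 0.0
[ 490. -130.  450.] [-37.  19.  88.  42. 109. -39.] 0.0
[ 490. -130.  450.] [-37.  19.  88.  42. 109. -39.] 0.0
[ 490. -130.  265.] [-37.  30.  96.  39.  93. -52.] 0.0
[ 490. -130.   80.] [-37.  46.  98.  40.  80. -63.] 0.0
[ 490. -130.   80.] [-37.  46.  98.  40.  80. -63.] 0.0
[486. -25.  70.] [-29.  45. 106.  47.  72. -64.] 0.0
[483.  80.  60.] [-19.  44. 112.  56.  65. -66.] 0.0
[0, 180, 180, 180]
[ -36. 1051.  803.] [92. 43.  6. -0. 77. 90.] 0.0
[227. 460. 626.] [ 42. -18. 104.  45.  62. 120.] 0.0
[ 490. -130.  450.] [-37.  19.  88.  42. 109. 141.] 0.0
[ 490. -130.  450.] [-37.  19.  88.  42. 109. 141.] 0.0
[ 490. -130.  265.] [-37.  30.  96.  39.  93. 128.] 0.0
[ 490. -130.   80.] [-37.  46.  98.  40.  80. 117.] 0.0
[ 490. -130.   80.] [-37.  46.  98.  40.  80.
[... 1669 characters left out ...]
   5.   78.  150. -146.] 26.29
[488. -70.  74.] [ -23.   94.    5.   77.  149. -146.] 27.07
[488. -55.  73.] [ -22.   94.    5.   76.  148. -146.] 27.8
[487. -40.  71.] [ -20.   94.    5.   75.  147. -146.] 28.49
[486. -25.  70.] [ -19.   94.    5.   74.  147. -146.] 29.12
[486. -10.  69.] [ -17.   94.    5.   72.  146. -146.] 29.69
[486.   5.  67.] [ -16.   94.    5.   71.  145. -146.] 30.21
[485.  20.  66.] [ -14.   94.    5.   70.  144. -146.] 30.66
[484.  35.  64.] [ -12.   94.    5.   69.  143. -146.] 31.05
[484.  50.  63.] [ -11.   93.    5.   68.  142. -146.] 31.38
[484.  65.  61.] [  -9.   93.    5.   67.  141. -146.] 31.64
[483.  80.  60.] [  -8.   93.    5.   65.  140. -146.] 31.83
```

Run:
```python
from kin import *
q=np.array([91.18,43.43,4.99,.47,77.49,89.15]);p,R0=fk(q)
Ra=np.array([[-0.0251,0.9994,-0.0247],[0.586,0.0347,0.8096],[0.8099,0.0058,-0.5865]])
def seg(p0,p1,y0,y1,n):
    global q
    for i in range(1,n+1):
        t=i/n;x=np.array(p0)*(1-t)+np.array(p1)*t
        qo=q;q,err=ik(x,R0*Ro.from_euler('z',y0*(1-t)+y1*t,degrees=True),q)
        if i%8==0 or err>.1 or i==n: print(i,x.round(0),q.round(0),round(err,2),(np.abs(q-qo)*12).max().round())
P0=np.array([-36.1,1051.5,803.6]);P1=np.array([488,-233,245.]);Pg=np.array([482,-31,98.])
print('units',(Ra.T@(P1-P0)/25).round(2), (Ra.T@(Pg-P1)/25).round(2))
seg(P0,P1,0,0,48);seg(P1,Pg,0,180,40);seg(Pg,[479,58,34],180,180,6)
```

```text
units [-48.73  19.04 -29.01] [-0.02  0.01 10.  ]
8 [ 51. 837. 711.] [84. 10. 68.  8. 49. 80.] 0.0 58.0
16 [139. 623. 617.] [69. -9. 98. 28. 43. 54.] 0.0 51.0
24 [226. 409. 524.] [ 34. -20. 117.  52.  60.  14.] 0.0 67.0
32 [313. 195. 431.] [-10. -10. 122.  53.  86. -25.] 0.0 54.0
40 [401. -19. 338.] [-33.  14. 111.  42.  93. -48.] 0.0 36.0
48 [ 488. -233.  245.] [-44.  37.  88.  35.  99. -55.] 0.0 42.0
8 [ 487. -193.  216.] [-42.  37.  92.  36.  94. -20.] 0.0 52.0
16 [ 486. -152.  186.] [-39.  37.  97.  38.  89.  15.] 0.0 52.0
24 [ 484. -112.  157.] [-36.  38. 100.  40.  84.  49.] 0.0 52.0
32 [483. -71. 127.] [-33.  40. 104.  43.  79.  83.] 0.0 51.0
40 [482. -31.  98.] [-30.  42. 106.  46.  74. 117.] 0.0 51.0
6 [479.  58.  34.] [-22.  47. 111.  55.  65. 112.] 0.0 21.0
```

Request:
servo_tool(deltas=[[[-0.955, 0.373, -0.569, 0, 0], [-0.955, 0.373, -0.569, 0, 0], [-0.955, 0.373, -0.569, 0, 0], [-0.955, 0.373, -0.569, 0, 0], [-0.955, 0.373, -0.569, 0, 0], [-0.955, 0.373, -0.569, 0, 0], [-0.955, 0.373, -0.569, 0, 0], [-0.955, 0.373, -0.569, 0, 0], [-0.955, 0.373, -0.569, 0, 0], [-0.955, 0.373, -0.569, 0, 0], [-0.955, 0.373, -0.569, 0, 0], [-0.955, 0.373, -0.569, 0, 0], [-0.955, 0.373, -0.569, 0, 0], [-0.955, 0.373, -0.569, 0, 0], [-0.955, 0.373, -0.569, 0, 0], [-0.955, 0.373, -0.569, 0, 0], [-0.955, 0.373, -0.569, 0, 0]]])

```text
t: 8.82
tool_pos: [134.3, 635.0, 624.3]
ee_rot: [[-0.026, 0.999, -0.024], [0.586, 0.035, 0.81], [0.81, 0.007, -0.586]]
force: [1.1, -0.5, 0.6]
finger_gap: 87.7
gripper_force: 0.0
```

Orientation holds, so I'll continue.

Request:
servo_tool(deltas=[[[-0.955, 0.373, -0.569, 0, 0], [-0.955, 0.373, -0.569, 0, 0], [-0.955, 0.373, -0.569, 0, 0], [-0.955, 0.373, -0.569, 0, 0], [-0.955, 0.373, -0.569, 0, 0], [-0.955, 0.373, -0.569, 0, 0], [-0.955, 0.373, -0.569, 0, 0], [-0.955, 0.373, -0.569, 0, 0], [-0.955, 0.373, -0.569, 0, 0], [-0.955, 0.373, -0.569, 0, 0], [-0.955, 0.373, -0.569, 0, 0], [-0.955, 0.373, -0.569, 0, 0], [-0.955, 0.373, -0.569, 0, 0], [-0.955, 0.373, -0.569, 0, 0], [-0.955, 0.373, -0.569, 0, 0], [-0.955, 0.373, -0.569, 0, 0], [-0.955, 0.373, -0.569, 0, 0]]])

```text
t: 10.23
tool_pos: [309.3, 206.7, 438.8]
ee_rot: [[-0.027, 0.999, -0.022], [0.588, 0.034, 0.808], [0.809, 0.008, -0.588]]
force: [1.1, 0.6, -1.0]
finger_gap: 88.1
gripper_force: 0.0
```

Request:
servo_tool(deltas=[[[-0.955, 0.373, -0.569, 0, 0], [-0.955, 0.373, -0.569, 0, 0], [-0.955, 0.373, -0.569, 0, 0], [-0.955, 0.373, -0.569, 0, 0], [-0.955, 0.373, -0.569, 0, 0], [-0.955, 0.373, -0.569, 0, 0], [-0.955, 0.373, -0.569, 0, 0], [-0.955, 0.373, -0.569, 0, 0], [-0.955, 0.373, -0.569, 0, 0], [-0.955, 0.373, -0.569, 0, 0], [-0.955, 0.373, -0.569, 0, 0], [-0.955, 0.373, -0.569, 0, 0], [-0.955, 0.373, -0.569, 0, 0], [-0.955, 0.373, -0.569, 0, 0], [-0.955, 0.373, -0.569, 0, 0], [-0.955, 0.373, -0.569, 0, 0], [-0.955, 0.373, -0.569, 0, 0]]])

```text
t: 11.65
tool_pos: [484.4, -221.7, 253.1]
ee_rot: [[-0.026, 0.999, -0.024], [0.588, 0.035, 0.808], [0.808, 0.007, -0.589]]
force: [-0.2, 0.2, -0.3]
finger_gap: 87.6
gripper_force: 0.0
```

```bash
cat >> h.py <<'E'
def snap(tag,name='wrist'):
    from plant import arm,read_camera
    s=arm.observe(); c=read_camera(name); cv2.imwrite(f'pics/{name}{tag}.png',c['image'])
    d={k:v for k,v in c.items() if k!='image'}
    if name=='wrist':
        T=np.eye(4);T[:3,:3]=s['ee_rot'];T[:3,3]=s['tool_pos']; d['cam_to_world']=T@np.array(c['T_tool_cam'])
    np.save(f'{name}{tag}.npy',d,allow_pickle=True); return s
E
sed -i "s/def load(n): return np.load(n+'0.npy'/def load(n): return np.load((n if n[-1].isdigit() else n+'0')+'.npy'/" h.py
python3 -c "
from h import *
snap('1')
c=load('wrist1')"
```

```text
(no output)
```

View pics/wrist1.png

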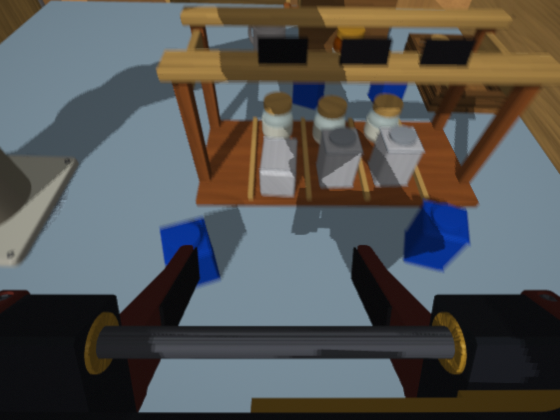

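The wrist view shows the whole rack front. The tipped tin's foot is at (262–295, 163–197) in lane 3 and the neighbours' feet are at (321–355, 186) and (374+, 184). Two blue tins stand on the counter at (188,250) and (437,235).

```bash
python3 - <<'E'
from h import *
c=load('wrist1');t=load('top')
def p(n,uv,z,c=c): print(n,at(c,uv,z)[:2].round(1))
p('floorL',(197,203),12);p('floorR',(478,204),12)
p('foot L',(262,195),12);p('foot R',(295,197),12);p('footTop L',(264,166),68);p('footTop R',(296,168),68)
p('t2 L',(321,185),12);p('t2 R',(355,187),12);p('t1 L',(374,183),12);p('t1 R',(410,186),12)
p('blueL near',(180,288),0);p('blueL R',(219,276),0);p('blueR',(404,258),0)
p('top blueL lid',(402,313),92,t);p('top blueR',(386,125),92,t)
p('t2 lid',(340,135),104);p('t1 lid',(404,132),104)
E
python3 - <<'E'
import cv2
s=cv2.imread('pics/wrist1.png')[80:220,180:490]
cv2.imwrite('pics/w1c.png',cv2.resize(s,None,fx=2.58,fy=2.58,interpolation=cv2.INTER_CUBIC))
E
```

```text
floorL [350.7   5.7]
floorR [810.4  22.4]
foot L [455.4  26.8]
foot R [510.3  24.8]
footTop L [459.3  38.8]
footTop R [508.6  36.6]
t2 L [554.8  53. ]
t2 R [612.4  50.9]
t1 L [646.2  61.4]
t1 R [706.9  57.1]
blueL near [ 350.7 -135.1]
blueL R [ 402.3 -115.1]
blueR [673.  -75.7]
top blueL lid [368.2 -96.2]
top blueR [696.7 -58.2]
t2 lid [573.1  73.2]
t1 lid [671.7  84.6]
```

View pics/w1c.png

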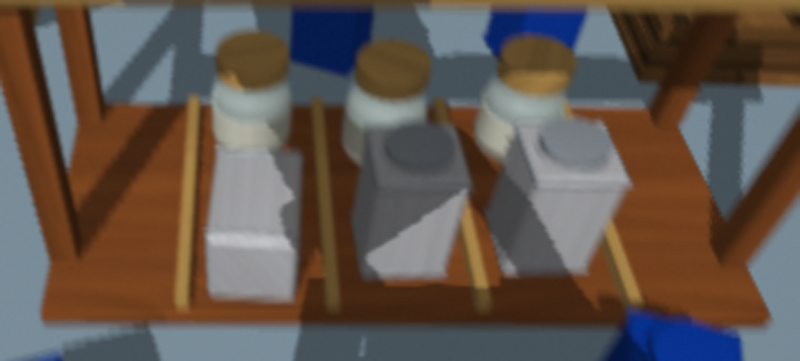

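Request:
servo_tool(deltas=[[[0, 0, 0.1, 1, 0], [0, 0, 0.1, 1, 0], [0, 0, 0.1, 1, 0], [0, 0, 0.1, 1, 0], [0, 0, 0.1, 1, 0], [0, 0, 0.1, 1, 0], [0, 0, 0.1, 1, 0], [0, 0, 0.1, 1, 0], [0, 0, 0.1, 1, 0], [0, 0, 0.1, 1, 0], [0, 0, 0.1, 1, 0], [0, 0, 0.1, 1, 0], [0, 0, 0.1, 1, 0], [0, 0, 0.1, 1, 0], [0, 0, 0.1, 1, 0], [0, 0, 0.1, 1, 0], [0, 0, 0.1, 1, 0], [0, 0, 0.1, 1, 0], [0, 0, 0.1, 1, 0], [0, 0, 0.1, 1, 0]]])

```text
t: 13.37
tool_pos: [482.7, -179.8, 224.3]
ee_rot: [[1.0, -0.007, -0.024], [0.015, -0.589, 0.808], [-0.02, -0.808, -0.589]]
force: [-0.2, 0.2, -0.1]
finger_gap: 87.8
gripper_force: 0.0
```

Request:
servo_tool(deltas=[[[0, 0, 0.1, 1, 0], [0, 0, 0.1, 1, 0], [0, 0, 0.1, 1, 0], [0, 0, 0.1, 1, 0], [0, 0, 0.1, 1, 0], [0, 0, 0.1, 1, 0], [0, 0, 0.1, 1, 0], [0, 0, 0.1, 1, 0], [0, 0, 0.1, 1, 0], [0, 0, 0.1, 1, 0], [0, 0, 0.1, 1, 0], [0, 0, 0.1, 1, 0], [0, 0, 0.1, 1, 0], [0, 0, 0.1, 1, 0], [0, 0, 0.1, 1, 0], [0, 0, 0.1, 1, 0], [0, 0, 0.1, 1, 0], [0, 0, 0.1, 1, 0], [0, 0, 0.1, 1, 0], [0, 0, 0, 0.27, 0]]])

```text
t: 15.03
tool_pos: [481.4, -141.1, 196.3]
ee_rot: [[0.023, -0.999, -0.025], [-0.588, -0.033, 0.808], [-0.808, -0.004, -0.589]]
force: [-0.5, 0.4, 0.3]
finger_gap: 87.8
gripper_force: 0.0
```

Request:
servo_tool(deltas=[[[0.03, -0.02, 1, 0, 0], [0.03, -0.02, 1, 0, 0], [0.03, -0.02, 1, 0, 0], [0.03, -0.02, 1, 0, 0], [0.03, -0.02, 1, 0, 0], [0.03, -0.02, 1, 0, 0], [0.03, -0.02, 1, 0, 0], [0.03, -0.02, 1, 0, 0], [0.03, -0.02, 1, 0, 0], [0.03, -0.02, 0.6, 0, 0], [0, 0, 0.35, 0, 0], [0, 0, 0, 0, 0]]])

```text
t: 16.03
tool_pos: [479.8, 56.6, 43.5]
ee_rot: [[0.026, -0.999, -0.027], [-0.587, -0.037, 0.809], [-0.809, -0.005, -0.587]]
force: [0.1, 0.5, -0.9]
finger_gap: 87.9
gripper_force: 0.0
```

```bash
python3 -c "
from h import *
snap('2'); snap('2','top'); snap('2','side')
a=cv2.imread('pics/wrist2.png');t=cv2.imread('pics/top2.png')[150:330,270:430]
b=cv2.resize(t,(373,420))
cv2.imwrite('pics/c2.png',cv2.resize(np.hstack([a,b]),(800,360)))"
```

```text
(no output)
```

View pics/c2.png

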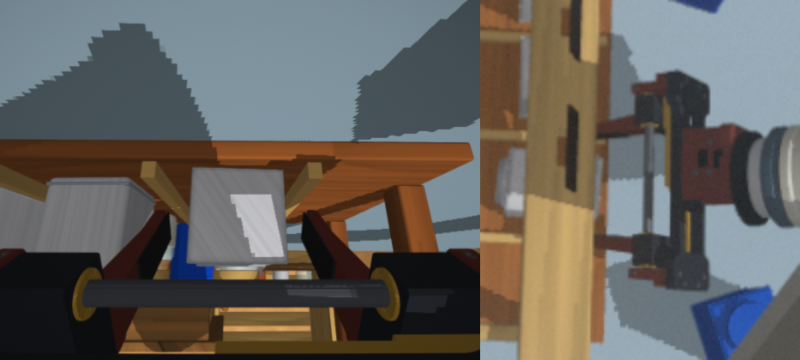

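Request:
servo_tool(deltas=[[[0, 0, 0, 0, 1], [0, 0, 0, 0, 1], [0, 0, 0, 0, 1], [0, 0, 0, 0, 1], [0, 0, 0, 0, 1], [0, 0, 0, 0, 1], [0, 0, 0, 0, 1]]], force=40)

```text
t: 16.77
tool_pos: [480.3, 55.4, 44.2]
ee_rot: [[0.026, -0.999, -0.025], [-0.587, -0.035, 0.809], [-0.809, -0.006, -0.588]]
force: [-1.3, -2.9, 2.4]
finger_gap: 57.0
gripper_force: 39.6
```

Request:
servo_tool(deltas=[[[-0.25, 0, -0.18, 0, 1], [-0.25, 0, -0.18, 0, 1], [0.13, -0.33, -0.17, 0, 1], [0.13, -0.33, -0.17, 0, 1], [0, 0, 0, 0, 1]]])

```text
t: 17.18
tool_pos: [500.0, 44.0, 59.4]
ee_rot: [[0.028, -0.999, -0.022], [-0.589, -0.034, 0.807], [-0.808, -0.01, -0.59]]
force: [-0.0, -0.2, -1.7]
finger_gap: 56.6
gripper_force: 39.5
```

```bash
python3 -c "
from h import *
snap('3');snap('3','side')
a=cv2.imread('pics/wrist3.png');t=cv2.imread('pics/side3.png')[90:270,180:340]
b=cv2.resize(t,(373,420))
cv2.imwrite('pics/c3.png',cv2.resize(np.hstack([a,b]),(800,360)))"
```

```text
(no output)
```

View pics/c3.png

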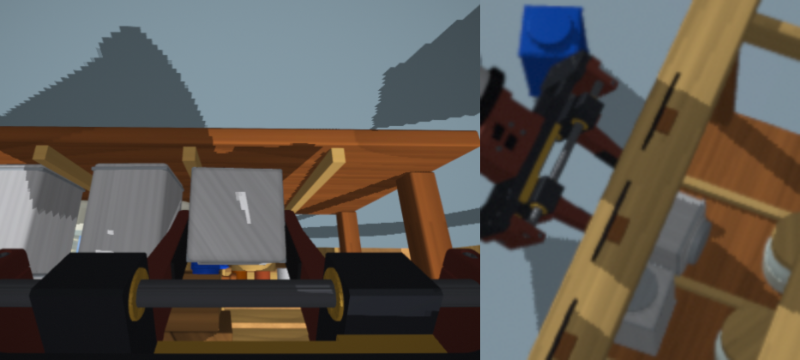

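Request:
servo_tool(deltas=[[[0.47, 0, -0.646, 0, 1], [0.47, 0, -0.646, 0, 1], [0.47, 0, -0.646, 0, 1], [0.47, 0, -0.646, 0, 1], [0.47, -0.3, -0.646, 0, 1], [0.47, -0.3, -0.646, 0, 1], [0.47, -0.3, -0.646, 0, 1], [0.47, -0.3, -0.646, 0, 1], [0.3, 0, 0.22, 0, 1], [0.3, 0, 0.22, 0, 1], [0, 0, 0, 0, 1]]])

```text
t: 18.2
tool_pos: [531.0, -111.7, 38.6]
ee_rot: [[0.023, -0.999, -0.027], [-0.586, -0.036, 0.81], [-0.81, -0.002, -0.586]]
force: [-1.1, 0.5, -2.9]
finger_gap: 56.7
gripper_force: 39.5
```

Request:
servo_tool(deltas=[[[0.08, 0, 0.06, 0, 1], [0.08, 0, 0.06, 0, 1], [0.04, 0, 0.03, 0, 1], [0, 0, 0, 0, 1]]])

```text
t: 18.53
tool_pos: [532.5, -112.3, 34.4]
ee_rot: [[0.025, -0.999, -0.026], [-0.587, -0.036, 0.809], [-0.809, -0.006, -0.587]]
force: [-0.8, 0.3, -2.6]
finger_gap: 56.3
gripper_force: 39.5
```

Request:
servo_tool(deltas=[[[0.06, 0, 0.04, 0, 1], [0.06, 0, 0.04, 0, 1], [0, 0, 0, 0, 1]]])

```text
t: 18.78
tool_pos: [533.0, -112.9, 32.2]
ee_rot: [[0.026, -0.999, -0.025], [-0.585, -0.035, 0.81], [-0.81, -0.007, -0.586]]
force: [-0.4, 0.4, 4.3]
finger_gap: 56.9
gripper_force: 39.6
```

Request:
servo_tool(deltas=[[[0, 0, 0, 0, 0.1], [0, 0, 0, 0, 0.1], [0, 0, 0, 0, 0.1], [-0.25, 0, 0.54, 0, 0.1], [-0.28, 0, 0.54, 0, 0.1], [-0.28, 0, 0.54, 0, 0.1], [-0.3, 0, 0.54, 0, 0.1], [0, 0, 0, 0, 0.1]]])

```text
t: 19.45
tool_pos: [529.3, -49.1, 21.3]
ee_rot: [[0.025, -0.999, -0.029], [-0.586, -0.038, 0.81], [-0.81, -0.003, -0.586]]
force: [-0.0, 0.2, 0.6]
finger_gap: 78.8
gripper_force: 0.0
```

```bash
python3 -c "
from h import *
snap('4');snap('4','side');snap('4','top')
a=cv2.imread('pics/top4.png')[150:300,300:500];t=cv2.imread('pics/side4.png')[60:300,100:340]
b=cv2.resize(t,(420,420));a=cv2.resize(a,(560,420))
cv2.imwrite('pics/c4.png',cv2.resize(np.hstack([a,b]),(800,343)))"
```

```text
(no output)
```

View pics/c4.png

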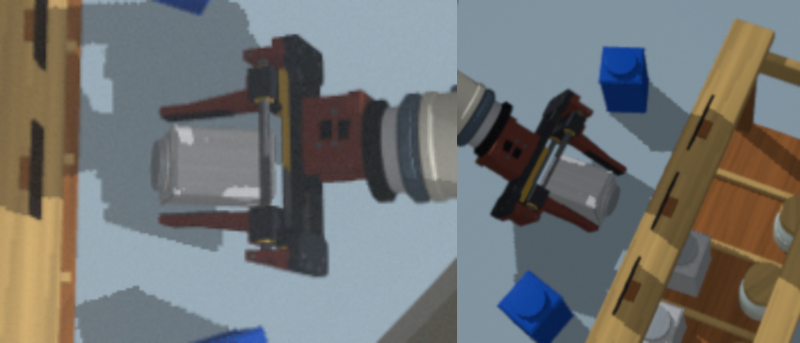

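Request:
servo_tool(deltas=[[[0, 0, 0, 0, 1], [0, 0, 0, 0, 1], [0, 0, 0, 0, 1], [0, 0, 0, 0, 1], [0, 0, 0, 0, 1], [-0.16, 0, -0.12, 0, 1], [-0.16, 0, -0.12, 0, 1], [-0.16, 0, -0.12, 0, 1], [-0.16, 0, -0.12, 0, 1], [-0.16, 0, -0.12, 0, 1], [-0.16, 0, -0.12, 0, 1], [0, 0, 0, 0, 1]]], force=6)

```text
t: 20.6
tool_pos: [531.1, -53.7, 52.7]
ee_rot: [[0.027, -0.999, -0.024], [-0.588, -0.035, 0.808], [-0.809, -0.007, -0.588]]
force: [1.3, 0.2, -3.4]
finger_gap: 56.1
gripper_force: 6.0
```

```bash
python3 -c "
from h import *
snap('5');snap('5','top')
a=cv2.imread('pics/top5.png')[150:300,300:500];t=cv2.imread('pics/wrist5.png')
a=cv2.resize(a,(560,420))
cv2.imwrite('pics/c5.png',cv2.resize(np.hstack([a,t]),(800,300)))"
```

```text
(no output)
```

View pics/c5.png

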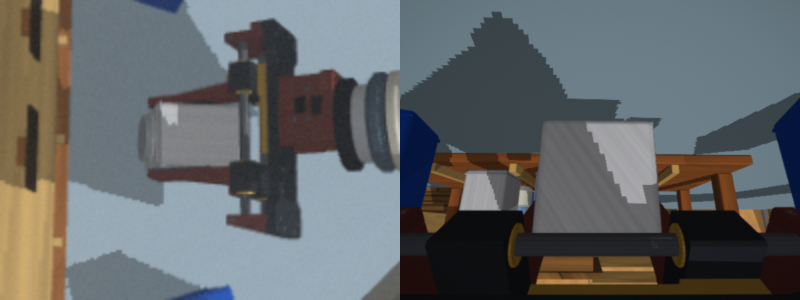

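Request:
servo_tool(deltas=[[[0.16, 0, 0.12, 0, 1], [0.16, 0, 0.12, 0, 1], [0.16, 0, 0.12, 0, 1], [0.16, 0, 0.12, 0, 1], [0, 0, 0, 0, 1]]], force=6)

```text
t: 21.12
tool_pos: [530.1, -52.9, 30.2]
ee_rot: [[0.024, -0.999, -0.026], [-0.587, -0.035, 0.809], [-0.809, -0.004, -0.587]]
force: [-0.3, -0.2, -2.9]
finger_gap: 56.1
gripper_force: 6.0
```

Request:
servo_tool(deltas=[[[0, 0, 0, 0, 1], [0, 0, 0, 0, 1], [-0.08, 0, -0.06, 0, 1], [-0.08, 0, -0.06, 0, 1], [-0.08, 0, -0.06, 0, 1], [-0.08, 0, -0.06, 0, 1], [-0.08, 0, -0.06, 0, 1], [-0.08, 0, -0.06, 0, 1], [0, 0, 0, 0, 1]]], force=3)

```text
t: 21.87
tool_pos: [530.9, -53.6, 47.2]
ee_rot: [[0.026, -0.999, -0.024], [-0.588, -0.035, 0.808], [-0.809, -0.007, -0.588]]
force: [0.2, 0.8, -2.3]
finger_gap: 56.2
gripper_force: 3.0
```

```bash
cat > mk.py <<'E'
import sys
from h import *
# outline of the held tin in the wrist picture: rows of grey tin along its centre column band
def prof(tag):
    im=cv2.imread(f'pics/wrist{tag}.png').astype(int)
    band=im[:,270:300].mean(1).round().astype(int)
    e=np.abs(np.diff(band,axis=0)).sum(1)
    r=[(i,e[i]) for i in range(1,418) if e[i]>15 and e[i]>=e[i-1] and e[i]>=e[i+1]]
    print(tag,[(int(a),int(b),band[a+1].tolist()) for a,b in r if a<335])
for t in sys.argv[1:]: prof(t)
E
python3 -c "
from h import *
snap('6')"; python3 mk.py 5 6
```

```text
5 [(138, 86, [99, 92, 78]), (169, 50, [103, 101, 101]), (171, 42, [131, 129, 128]), (172, 42, [145, 143, 142]), (199, 21, [151, 148, 148]), (214, 19, [137, 134, 134]), (239, 30, [109, 107, 107]), (325, 127, [47, 45, 44])]
6 [(142, 108, [88, 82, 70]), (167, 49, [91, 89, 88]), (170, 43, [133, 131, 131]), (206, 26, [143, 140, 140]), (222, 22, [126, 123, 123]), (248, 22, [103, 101, 100]), (325, 125, [46, 45, 44])]
```

Request:
servo_tool(deltas=[[[0.14, 0, 0.1, 0, 1], [0.14, 0, 0.1, 0, 1], [0.14, 0, 0.1, 0, 1], [0.14, 0, 0.1, 0, 1], [0.14, 0, 0.1, 0, 1], [0.06, 0, 0.04, 0, 1], [0.06, 0, 0.04, 0, 1], [0, 0, 0, 0, 1]]], force=3)

```text
t: 22.58
tool_pos: [530.7, -53.6, 21.4]
ee_rot: [[0.025, -0.999, -0.025], [-0.587, -0.035, 0.809], [-0.809, -0.006, -0.587]]
force: [-0.9, 1.0, -1.9]
finger_gap: 56.0
gripper_force: 3.0
```

Request:
servo_tool(deltas=[[[0.04, 0, 0.02, 0, 1], [0, 0, 0, 0, 0.25], [0, 0, 0, 0, 0.2], [-0.1, 0, 0.3, 0, 0.2], [-0.1, 0, 0.3, 0, 0.2], [0, 0, 0, 0, 1], [0, 0, 0, 0, 1], [0, 0, 0, 0, 1], [-0.1, 0, -0.07, 0, 1], [-0.2, 0, -0.14, 0, 1], [-0.2, 0, -0.14, 0, 1], [-0.2, 0, -0.14, 0, 1], [-0.2, 0, -0.14, 0, 1], [0, 0, 0, 0, 1]]], force=3)

```text
t: 23.75
tool_pos: [530.7, -38.7, 44.5]
ee_rot: [[0.027, -0.999, -0.024], [-0.588, -0.035, 0.808], [-0.809, -0.008, -0.588]]
force: [0.2, 0.2, -2.5]
finger_gap: 56.2
gripper_force: 3.0
```

```bash
python3 -c "
from h import *
snap('7')"; python3 mk.py 6 7
```

```text
6 [(142, 108, [88, 82, 70]), (167, 49, [91, 89, 88]), (170, 43, [133, 131, 131]), (206, 26, [143, 140, 140]), (222, 22, [126, 123, 123]), (248, 22, [103, 101, 100]), (325, 125, [46, 45, 44])]
7 [(143, 95, [94, 87, 74]), (146, 20, [77, 71, 60]), (177, 44, [100, 98, 97]), (179, 39, [126, 124, 123]), (205, 21, [140, 138, 138]), (222, 22, [121, 119, 119]), (325, 130, [47, 45, 44])]
```

```bash
cat > pred.py <<'E'
from h import *
import sys
def proj(c,P):
    T=np.linalg.inv(np.array(c['cam_to_world']));p=T[:3,:3]@P+T[:3,3]
    K=np.array([[c['fx'],0,c['cx']],[0,c['fy'],c['cy']],[0,0,1]])
    return cv2.projectPoints(np.array([[p[0],-p[1],-p[2]]]),np.zeros(3),np.zeros(3),K,np.array(c['dist_coeffs']))[0].ravel()
# grip at tin (a along axis from origin, b above axis); tilt th lid-up; rows of foot lower/upper edge
def rows(tag,pos,a,b,th):
    c=load('wrist'+tag); zt=np.array([-.025,.81,-.587]); g=np.array(pos)-19*zt
    t=np.radians(th);ax=np.array([-.03*np.cos(t),np.cos(t),np.sin(t)]);n=np.array([0,-np.sin(t),np.cos(t)])
    o=g-a*ax-b*n
    return [round(float(proj(c,o-46*ax+s*n)[1]),1) for s in(-28,28)]+[round(float(proj(c,o+38*ax+28*n)[1]),1)]
E
python3 - <<'E'
from pred import *
for th in (0,10,20,40,60,90):
    print(th,rows('5',[531.1,-53.7,52.7],29,5,th),rows('6',[530.9,-53.6,47.2],29,5,th),rows('7',[530.7,-38.7,44.5],44,-1,th))
E
```

```text
0 [147.2, 337.3, 327.3] [147.0, 337.2, 327.2] [137.9, 372.5, 342.1]
10 [125.8, 283.6, 330.2] [125.6, 283.5, 330.1] [104.7, 291.7, 339.4]
20 [114.5, 233.0, 331.6] [114.4, 232.9, 331.5] [86.7, 217.0, 334.4]
40 [114.1, 158.2, 329.4] [114.0, 158.0, 329.3] [82.7, 116.0, 317.9]
60 [131.8, 124.3, 320.1] [131.7, 124.2, 320.0] [102.6, 80.4, 294.9]
90 [174.1, 127.4, 295.0] [174.0, 127.3, 294.9] [150.5, 95.8, 257.9]
```

Run:
```python
from pred import *
for a in(-33,-36,-30):
  for th in (-10,0,10): print(a,th,rows('3',[500,44,59.4],a,10,th))
for a in (20,24,29):
  for th in (-20,-10,-5,0): print(a,th,rows('5',[531.1,-53.7,52.7],a,5,th),rows('7',[530.7,-38.7,44.5],a+15,0,th))
```

```text
-33 -10 [201.8, 321.5, 298.9]
-33 0 [201.0, 317.0, 317.2]
-33 10 [202.5, 311.0, 335.9]
-36 -10 [202.9, 320.3, 298.4]
-36 0 [203.0, 317.0, 317.2]
-36 10 [205.3, 312.3, 336.5]
-30 -10 [200.7, 322.8, 299.4]
-30 0 [198.9, 316.9, 317.2]
-30 10 [199.6, 309.6, 335.3]
20 -20 [223.0, 408.7, 312.3] [246.5, 466.4, 331.8]
20 -10 [187.2, 375.5, 320.0] [192.7, 420.3, 335.9]
20 -5 [172.8, 356.1, 323.5] [170.4, 392.1, 337.4]
20 0 [160.6, 335.4, 326.8] [151.6, 361.5, 338.5]
24 -20 [223.8, 417.7, 314.8] [248.8, 480.3, 335.0]
24 -10 [184.3, 380.8, 321.4] [189.4, 429.2, 337.9]
24 -5 [168.3, 359.2, 324.3] [165.0, 397.8, 338.7]
24 0 [154.9, 336.2, 327.0] [144.5, 363.8, 339.1]
29 -20 [225.0, 430.2, 318.1] [252.1, 499.8, 339.2]
29 -10 [180.2, 388.1, 323.2] [184.8, 441.8, 340.5]
29 -5 [162.2, 363.5, 325.4] [157.4, 406.0, 340.4]
29 0 [147.2, 337.3, 327.3] [134.7, 367.2, 339.8]
```

Run:
```python
from pred import *
for t,rs in (('5',(174,200,240,290)),('6',(172,200,240,290)),('7',(160,181,200,240,290))):
    im=cv2.imread(f'pics/wrist{t}.png').astype(int)
    c=load('wrist'+t)
    for r in rs:
        l=im[r-1:r+2].mean(0); sat=l.max(1)-l.min(1); m=(sat<9)&(l.mean(1)>60)
        # run containing col 285
        x=285
        if not m[x]: print(t,r,'no',l[x]);continue
        a=x
        while m[a]:a-=1
        b=x
        while m[b]:b+=1
        print(t,r,a,b,b-a,'depth',round(56*c['fx']/(b-a),1))
```

```text
5 174 198 353 155 depth 113.0
5 200 196 356 160 depth 109.5
5 240 191 359 168 depth 104.3
5 290 188 364 176 depth 99.6
6 172 198 351 153 depth 114.5
6 200 195 355 160 depth 109.5
6 240 191 359 168 depth 104.3
6 290 187 363 176 depth 99.6
7 160 no [75.66666667 70.         59.33333333]
7 181 193 356 163 depth 107.5
7 200 190 359 169 depth 103.7
7 240 187 363 176 depth 99.6
7 290 182 368 186 depth 94.2
```

```bash
cat > tilt.py <<'E'
from pred import *
def pt(c,r,d,u=276):
    o,v=ray(c,(u,r)); T=np.array(c['cam_to_world']); f=-T[:3,2]; return o+v*d/(v@f)
def face(t,meas,pos):
    c=load('wrist'+t); Q=np.array([pt(c,r,d) for r,d in meas]); g=np.array(pos)-19*np.array([-.025,.81,-.587])
    v=Q[-1]-Q[0]; print(t,Q[0].round(1),Q[-1].round(1),'face tilt lid-up',round(float(np.degrees(np.arctan2(-v[1],v[2]))),1),'lower edge rel grip',(Q[0]-g).round(1))
E
python3 - <<'E'
from tilt import *
face('5',[(174,113),(290,99.6)],[531.1,-53.7,52.7]);face('6',[(172,114.5),(290,99.6)],[530.9,-53.6,47.2]);face('7',[(180,107.5),(290,94.2)],[530.7,-38.7,44.5])
E
```

```text
5 [ 533.5 -128.8   32.9] [ 533.3 -129.1   73.7] face tilt lid-up 0.3 lower edge rel grip [  1.9 -59.7 -30.9]
6 [ 533.3 -127.5   26.1] [ 533.1 -128.9   68.2] face tilt lid-up 1.9 lower edge rel grip [  1.9 -58.6 -32.2]
7 [ 533.3 -118.2   29.1] [ 533.2 -119.6   66. ] face tilt lid-up 2.3 lower edge rel grip [  2.2 -64.1 -26.5]
```

Request:
servo_tool(deltas=[[[0.2, 0, 0.14, 0, 1], [0.2, 0, 0.14, 0, 1], [0.2, 0, 0.14, 0, 1], [0.15, 0, 0.11, 0, 1], [0.06, 0, 0.04, 0, 1], [0.03, 0, 0.02, 0, 1], [0, 0, 0, 0, 0], [0, 0, 0, 0, 0.1], [0, 0, 0, 0, 0.1], [-0.27, 0, 0.36, 0, 0.1], [-0.27, 0, 0.36, 0, 0.1], [0, 0, 0, 0, 0.1]]], force=3)

```text
t: 24.8
tool_pos: [528.6, -13.9, 18.1]
ee_rot: [[0.026, -0.999, -0.027], [-0.586, -0.037, 0.809], [-0.81, -0.005, -0.587]]
force: [0.2, 0.7, 0.6]
finger_gap: 78.9
gripper_force: 0.0
```

Request:
servo_tool(deltas=[[[0, 0, 0, 0, 1], [0, 0, 0, 0, 1], [0, 0, 0, 0, 1], [0, 0, 0, 0, 1], [0, 0, 0, 0, 1], [-0.1, 0, -0.07, 0, 1], [-0.2, 0, -0.14, 0, 1], [-0.2, 0, -0.14, 0, 1], [-0.2, 0, -0.14, 0, 1], [-0.2, 0, -0.14, 0, 1], [0, 0, 0, 0, 1]]], force=3)

```text
t: 25.72
tool_pos: [529.9, -16.1, 46.6]
ee_rot: [[0.027, -0.999, -0.024], [-0.588, -0.035, 0.808], [-0.809, -0.008, -0.588]]
force: [0.3, -0.2, -3.1]
finger_gap: 56.2
gripper_force: 3.0
```

```bash
cat > m.py <<'E'
import sys
from tilt import *
def go(t,new=True):
    if new: np.save(f'pos{t}.npy',snap(t)['tool_pos'])
    pos=np.load(f'pos{t}.npy'); c=load('wrist'+t); im=cv2.imread(f'pics/wrist{t}.png').astype(float)
    out=[]
    for r in range(60,326,8):
        l=im[r-1:r+2].mean(0); m=((l.max(1)-l.min(1))<10)&(l.mean(1)>60); x=276
        if not m[x]: continue
        a=b=x
        while a>0 and m[a]:a-=1
        while b<559 and m[b]:b+=1
        out.append((r,a,b))
    P=[pt(c,r,56*c['fx']/(b-a),(a+b)/2) for r,a,b in out]
    g=pos-19*np.array([-.025,.81,-.587]); print('pos',pos.round(1),'g',g.round(1))
    for (r,a,b),p in zip(out,P): print(r,a,b,(p-g)[1:].round(0),p.round(0))
go(sys.argv[1])
E
python3 m.py 8
```

```text
pos [529.9 -16.1  46.6] g [530.4 -31.5  57.7]
180 194 356 [-63. -27.] [533. -95.  31.]
188 193 357 [-64. -24.] [533. -95.  34.]
196 192 357 [-63. -21.] [533. -95.  37.]
204 191 358 [-64. -18.] [533. -95.  40.]
212 191 359 [-64. -15.] [533. -95.  43.]
220 191 359 [-63. -13.] [533. -94.  45.]
228 190 360 [-63. -10.] [533. -94.  48.]
236 179 361 [-69.  -6.] [ 534. -100.   52.]
244 177 362 [-69.  -3.] [ 535. -101.   55.]
252 176 363 [-70.  -0.] [ 535. -101.   57.]
260 176 363 [-69.   2.] [ 534. -100.   60.]
268 174 372 [-73.   5.] [ 534. -105.   63.]
276 172 365 [-70.   7.] [ 535. -102.   65.]
284 172 366 [-70.   9.] [ 535. -101.   67.]
292 184 366 [-63.  11.] [533. -95.  68.]
300 183 367 [-63.  13.] [533. -95.  71.]
308 182 368 [-64.  15.] [533. -95.  73.]
316 182 368 [-63.  18.] [532. -94.  75.]
324 181 369 [-63.  20.] [532. -95.  78.]
```

Run:
```python
from kin import *
from plant import arm
s=arm.observe();q=np.array(s['qpos']);p,R=fk(q);off=s['tool_pos']-p;print(q.round(0),off.round(1))
for w in ([530,-16,47],[395,-16,253],[395,49,253],[395,36,210],[480,-60,150],[480,85,80]):
    q,e=ik(np.array(w),R,q);print(w,q.round(0),round(e,2))
```

```text
[-28.  48. 101.  48.  72. 117.] [ 5.9 10.7 -0.7]
[530, -16, 47] [-26.  48. 101.  49.  72. 118.] 0.0
[395, -16, 253] [-33.  21. 115.  42.  84. 124.] 0.0
[395, 49, 253] [-27.  19. 119.  46.  80. 127.] 0.0
[395, 36, 210] [-28.  24. 119.  46.  77. 122.] 0.0
[480, -60, 150] [-32.  37. 105.  43.  79. 121.] 0.0
[480, 85, 80] [-19.  42. 113.  56.  66. 116.] 0.0
```

Request:
servo_tool(deltas=[[[0, 0, 0, 0, 1], [0, 0, 0, 0, 1]]], force=12)

```text
t: 25.93
tool_pos: [529.3, -15.8, 45.1]
ee_rot: [[0.025, -0.999, -0.025], [-0.587, -0.035, 0.809], [-0.809, -0.006, -0.588]]
force: [-0.4, -0.0, -2.3]
finger_gap: 55.8
gripper_force: 12.0
```

Request:
servo_tool(deltas=[[[-0.85, 0.67, -0.6, 0, 1], [-0.85, 0.67, -0.6, 0, 1], [-0.85, 0.67, -0.6, 0, 1], [-0.85, 0.67, -0.6, 0, 1], [-0.85, 0.67, -0.6, 0, 1], [-0.85, 0.67, -0.6, 0, 1], [-0.85, 0.67, -0.6, 0, 1], [-0.85, 0.67, -0.6, 0, 1], [0, 0, 0, 0, 1]]])

```text
t: 26.68
tool_pos: [392.7, -17.8, 255.5]
ee_rot: [[0.028, -0.999, -0.023], [-0.588, -0.035, 0.808], [-0.808, -0.009, -0.589]]
force: [0.9, 0.2, -2.1]
finger_gap: 56.0
gripper_force: 12.0
```

Request:
servo_tool(deltas=[[[-0.51, -0.03, 0.71, 0, 1], [-0.51, -0.03, 0.71, 0, 1], [-0.51, -0.03, 0.71, 0, 1], [0.15, 0, 0.11, 0, 1], [0.15, 0, 0.11, 0, 1], [0, 0, 0, 0, 1]]])

```text
t: 27.18
tool_pos: [394.0, 47.8, 241.5]
ee_rot: [[0.025, -0.999, -0.026], [-0.587, -0.036, 0.809], [-0.809, -0.005, -0.588]]
force: [-0.3, -0.1, -1.8]
finger_gap: 55.9
gripper_force: 12.0
```

Request:
servo_tool(deltas=[[[0, 0, 0, 0, 1], [0.13, 0, 0.09, 0, 1], [0.16, 0, -0.03, 0, 1], [0.16, 0, -0.03, 0, 1], [0.16, 0, -0.03, 0, 1], [0.16, 0, -0.03, 0, 1], [0, 0, 0, 0, 1]]], force=4)

```text
t: 27.77
tool_pos: [394.6, 35.3, 227.1]
ee_rot: [[0.025, -0.999, -0.025], [-0.588, -0.035, 0.808], [-0.809, -0.006, -0.588]]
force: [-0.0, -0.2, -1.9]
finger_gap: 56.0
gripper_force: 4.0
```

```bash
python3 m.py 9
```

```text
pos [394.6  35.3 227.1] g [395.1  19.9 238.2]
156 208 341 [-45. -46.] [397. -25. 192.]
164 206 343 [-47. -41.] [397. -28. 197.]
172 204 346 [-51. -36.] [397. -31. 202.]
180 202 348 [-53. -32.] [397. -33. 206.]
188 200 350 [-55. -28.] [397. -35. 211.]
196 199 351 [-55. -24.] [397. -35. 214.]
204 197 353 [-57. -20.] [397. -37. 218.]
212 196 355 [-58. -17.] [397. -38. 221.]
220 194 356 [-59. -14.] [397. -39. 224.]
228 192 358 [-61. -10.] [397. -41. 228.]
236 190 360 [-62.  -7.] [397. -42. 231.]
244 188 362 [-64.  -4.] [397. -44. 234.]
252 186 364 [-65.  -1.] [397. -45. 237.]
260 184 366 [-66.   1.] [397. -46. 240.]
268 183 316 [-30.  -1.] [407. -10. 237.]
276 192 358 [-55.   5.] [397. -35. 243.]
284 195 355 [-50.   7.] [397. -31. 245.]
292 198 352 [-45.   9.] [397. -25. 248.]
300 201 349 [-39.  12.] [396. -20. 250.]
308 204 346 [-33.  15.] [396. -13. 253.]
316 207 343 [-26.  18.] [396.  -7. 256.]
324 210 340 [-19.  21.] [396.   1. 259.]
```

Request:
servo_tool(deltas=[[[0.15, 0, 0.05, 0, 1], [0.15, 0, 0.05, 0, 1], [0.15, 0, 0.05, 0, 1], [0.15, 0, 0.05, 0, 1], [0.11, 0, 0.12, 0, 1], [0.11, 0, 0.12, 0, 1], [0.11, 0, 0.12, 0, 1], [0, 0, 0, 0, 1]]])

```text
t: 28.48
tool_pos: [394.7, 33.9, 199.9]
ee_rot: [[0.025, -0.999, -0.025], [-0.587, -0.035, 0.809], [-0.809, -0.005, -0.588]]
force: [-0.3, 0.6, -2.1]
finger_gap: 56.0
gripper_force: 4.0
```

```bash
python3 m.py 10
```

```text
pos [394.7  33.9 199.9] g [395.1  18.5 211. ]
148 209 339 [-43. -51.] [397. -25. 160.]
164 205 343 [-48. -41.] [397. -30. 170.]
172 207 343 [-46. -39.] [397. -27. 172.]
180 207 343 [-44. -35.] [397. -26. 176.]
188 207 343 [-43. -32.] [397. -25. 179.]
196 207 343 [-42. -29.] [397. -24. 182.]
204 207 343 [-41. -26.] [397. -23. 185.]
212 207 343 [-40. -23.] [397. -22. 188.]
220 207 343 [-39. -20.] [397. -21. 191.]
228 207 343 [-38. -17.] [397. -20. 194.]
236 207 343 [-37. -14.] [397. -19. 197.]
244 207 343 [-36. -10.] [396. -18. 201.]
252 207 343 [-35.  -7.] [396. -16. 204.]
260 207 343 [-34.  -4.] [396. -15. 207.]
268 207 343 [-33.  -1.] [396. -14. 210.]
276 207 343 [-32.   2.] [396. -13. 213.]
284 207 343 [-31.   5.] [396. -12. 216.]
292 207 343 [-30.   8.] [396. -11. 219.]
300 207 343 [-29.  11.] [396. -10. 222.]
308 207 343 [-28.  14.] [396.  -9. 225.]
316 207 343 [-26.  18.] [396.  -8. 229.]
324 207 342 [-24.  21.] [396.  -6. 232.]
```

Request:
servo_tool(deltas=[[[-0.05, 0, 0.07, 0, 1], [-0.05, 0, 0.07, 0, 1], [-0.05, 0, 0.07, 0, 1], [0, 0, 0, 0, 1]]])

```text
t: 28.87
tool_pos: [394.8, 38.4, 200.3]
ee_rot: [[0.027, -0.999, -0.025], [-0.591, -0.036, 0.806], [-0.806, -0.007, -0.591]]
force: [-5.6, -18.0, 2.1]
finger_gap: 55.7
gripper_force: 13.5
```

```bash
python3 m.py 11 | awk 'NR%3==1'
```

```text
pos [394.8  38.4 200.3] g [395.3  23.  211.5]
156 206 342 [-48. -44.] [398. -25. 167.]
180 207 343 [-45. -35.] [397. -22. 176.]
204 206 343 [-42. -25.] [397. -19. 186.]
228 206 343 [-39. -16.] [397. -16. 195.]
252 206 344 [-37.  -7.] [397. -14. 205.]
276 205 344 [-35.   3.] [397. -11. 214.]
300 205 345 [-32.  12.] [396.  -9. 223.]
324 205 345 [-29.  21.] [396.  -6. 232.]
```

Request:
servo_tool(deltas=[[[0.1, 0, -0.13, 0, 1], [0.16, 0, 0.12, 0, 1], [0.16, 0, 0.12, 0, 1], [-0.06, 0, 0.08, 0, 1], [-0.06, 0, 0.08, 0, 1], [-0.05, 0, 0.07, 0, 1], [0, 0, 0, 0, 1]]])

```text
t: 29.5
tool_pos: [394.4, 43.8, 190.5]
ee_rot: [[0.025, -0.999, -0.025], [-0.587, -0.035, 0.809], [-0.809, -0.006, -0.588]]
force: [-0.7, -1.0, -2.8]
finger_gap: 56.2
gripper_force: 4.0
```

```bash
python3 m.py 12 | awk 'NR%3==1'
```

```text
pos [394.4  43.8 190.5] g [394.8  28.5 201.7]
148 208 341 [-46. -49.] [397. -18. 152.]
172 208 342 [-44. -39.] [397. -15. 162.]
196 207 343 [-42. -29.] [397. -14. 172.]
220 206 344 [-41. -19.] [396. -13. 182.]
244 205 345 [-40. -10.] [396. -11. 192.]
268 204 346 [-38.  -0.] [396. -10. 201.]
292 203 347 [-37.   9.] [396.  -9. 210.]
316 200 350 [-39.  18.] [396. -11. 219.]
```

Request:
servo_tool(deltas=[[[-0.05, 0, 0.065, 0, 1], [-0.05, 0, 0.065, 0, 1], [0, 0, 0, 0, 1]]])

```text
t: 29.8
tool_pos: [394.9, 46.5, 189.9]
ee_rot: [[0.026, -0.999, -0.024], [-0.59, -0.035, 0.806], [-0.807, -0.007, -0.591]]
force: [-1.4, -7.9, -6.8]
finger_gap: 55.7
gripper_force: 8.1
```

```bash
python3 m.py 13 | awk 'NR%3==1'
```

```text
pos [394.9  46.5 189.9] g [395.3  31.1 201.1]
132 210 338 [-44. -58.] [398. -13. 143.]
156 209 340 [-43. -47.] [397. -12. 154.]
180 209 341 [-41. -37.] [397. -10. 164.]
204 207 343 [-41. -26.] [397. -10. 175.]
228 206 344 [-40. -16.] [397.  -9. 185.]
252 204 345 [-39.  -6.] [397.  -8. 195.]
276 203 347 [-39.   3.] [397.  -8. 204.]
300 199 351 [-43.  12.] [397. -11. 213.]
324 229 321 [40. 22.] [394.  71. 223.]
```

Request:
servo_tool(deltas=[[[0.2, 0, -0.27, 0, 1], [0.35, 0, -0.48, 0, 1], [0, 0, 0, 0, 1]]], force=25)

```text
t: 30.1
tool_pos: [396.0, 22.7, 190.7]
ee_rot: [[0.026, -0.999, -0.024], [-0.588, -0.034, 0.808], [-0.809, -0.007, -0.588]]
force: [-0.2, -0.3, -3.1]
finger_gap: 55.8
gripper_force: 25.0
```

```bash
python3 - <<'E'
from h import *
t=load('top');s=load('side');w=load('wrist1')
X=np.array([-.0308,.9995]);Y=np.array([-.9995,-.0308]);O=np.array([577.2,79.1])
def p(n,c,uv,z):
    q=at(c,uv,z)[:2]; print(n,q.round(1),'rack',round(float((q-O)@X),1),round(float((q-O)@Y),1))
W=lambda u,v:(180+u/2.58,80+v/2.58);T=lambda u,v:(190+u/3.6,170+v/3.6);S=lambda u,v:(200+u/3,70+v/3)
for n,u in dict(fl=(42,321),flm=(400,321),fr=(768,321),t3l=(208,297),t3r=(295,301),t2l=(368,278),t2r=(445,277),t1l=(510,275),t1r=(587,272)).items(): p('w '+n,w,W(*u),12)
p('w t2 lid',w,W(421,146),104);p('w t1 lid',w,W(575,142),104)
p('w bat48',w,W(333,308),22);p('w bat144',w,W(182,306),22);p('w bat-48',w,W(484,308),22)
p('top t2 back',t,T(360,60),96);p('side t2 lid',s,S(185,497),104);p('side t1 lid',s,(240,288),104);p('side t2 corner backnear',s,S(234,466),96)
E
python3 m.py 14 | awk 'NR%2==1'
```

```text
w fl [350.1   2.7] rack -69.4 229.4
w flm [575.5  11.9] rack -67.1 3.8
w fr [809.5  21.5] rack -64.7 -230.4
w t3l [453.2  26.5] rack -48.8 125.6
w t3r [509.2  25.5] rack -51.5 69.6
w t2l [557.2  46.9] rack -31.5 21.0
w t2r [608.   49.9] rack -30.1 -29.9
w t1l [651.3  53.5] rack -27.9 -73.2
w t1r [703.   58.3] rack -24.7 -125.1
w t2 lid [577.5  69.8] rack -9.3 -0.0
w t1 lid [668.5  77.4] rack -4.5 -91.2
w bat48 [532.3  12.6] rack -65.0 46.9
w bat144 [438.3  10.4] rack -64.4 141.0
w bat-48 [626.5  16.5] rack -64.1 -47.4
top t2 back [568.1 105.4] rack 26.6 8.3
side t2 lid [576.6  90.3] rack 11.2 0.2
side t1 lid [671.7  94.5] rack 12.5 -95.0
side t2 corner backnear [546.4 106.7] rack 28.5 29.9
pos [396.   22.7 190.7] g [396.5   7.3 201.9]
124 210 337 [-44. -63.] [399. -37. 139.]
140 207 339 [-46. -53.] [399. -39. 149.]
156 207 340 [-45. -46.] [399. -38. 156.]
172 208 340 [-42. -40.] [399. -35. 162.]
188 209 341 [-40. -34.] [398. -33. 168.]
204 207 342 [-40. -26.] [398. -33. 175.]
220 206 343 [-40. -20.] [398. -33. 182.]
236 205 344 [-40. -13.] [398. -33. 189.]
252 204 345 [-39.  -6.] [398. -32. 195.]
268 203 347 [-40.  -0.] [398. -33. 202.]
284 202 347 [-39.   6.] [398. -32. 208.]
300 199 351 [-43.  12.] [398. -35. 214.]
316 228 321 [36. 17.] [395.  44. 219.]
```

Request:
servo_tool(deltas=[[[0.66, -0.69, 0.45, 0, 1], [0.66, -0.69, 0.45, 0, 1], [0.66, -0.69, 0.45, 0, 1], [0.66, -0.69, 0.45, 0, 1], [0.66, -0.69, 0.45, 0, 1], [0, 0, 0, 0, 1]]])

```text
t: 30.65
tool_pos: [483.6, 24.8, 88.5]
ee_rot: [[0.024, -0.999, -0.026], [-0.587, -0.035, 0.809], [-0.809, -0.005, -0.587]]
force: [-0.2, 0.0, -2.3]
finger_gap: 55.7
gripper_force: 25.0
```

```bash
python3 - <<'E'
from plant import arm
import numpy as np
s=arm.observe();R=s['ee_rot'];d=np.array([480.9,104,73])-s['tool_pos'];print(s['t'],s['tool_pos'].round(1),d.round(1),(R.T@d/25).round(3),s['finger_gap'])
E
python3 m.py 15
```

```text
30.65 [483.6  24.8  88.5] [ -2.7  79.2 -15.5] [-1.360e+00  1.000e-03  2.931e+00] 55.73716584868374
pos [483.6  24.8  88.5] g [484.1   9.4  99.7]
116 214 335 [-39. -70.] [486. -30.  30.]
124 210 337 [-44. -63.] [487. -35.  37.]
132 212 338 [-42. -60.] [486. -33.  40.]
140 211 339 [-43. -55.] [486. -33.  44.]
148 211 339 [-42. -52.] [486. -32.  48.]
156 210 340 [-42. -48.] [486. -33.  52.]
164 210 340 [-41. -44.] [486. -32.  55.]
172 209 340 [-41. -41.] [486. -32.  59.]
180 209 341 [-41. -37.] [486. -32.  63.]
188 208 341 [-41. -33.] [486. -31.  66.]
196 208 342 [-41. -30.] [486. -31.  70.]
204 207 342 [-40. -26.] [486. -31.  73.]
212 207 343 [-40. -23.] [486. -31.  77.]
220 205 343 [-41. -19.] [486. -32.  80.]
228 203 344 [-43. -16.] [486. -33.  84.]
236 202 345 [-43. -12.] [486. -34.  88.]
244 200 345 [-44.  -9.] [487. -34.  91.]
252 203 346 [-41.  -6.] [486. -32.  94.]
260 204 346 [-39.  -3.] [486. -30.  96.]
268 203 347 [-40.  -0.] [486. -31. 100.]
276 203 347 [-39.   3.] [486. -30. 103.]
284 202 348 [-40.   6.] [486. -30. 106.]
292 202 348 [-39.   9.] [485. -29. 109.]
300 198 316 [-8. 10.] [493.   2. 110.]
308 208 342 [-26.  14.] [485. -16. 114.]
316 228 335 [10. 17.] [480.  20. 117.]
324 228 337 [ 8. 21.] [480.  18. 121.]
```

Request:
servo_tool(deltas=[[[-0.247, 0, 0.38, 0, 1], [-0.247, 0, 0.38, 0, 1], [-0.247, 0, 0.38, 0, 1], [-0.247, 0, 0.38, 0, 1], [-0.247, 0, 0.38, 0, 1], [-0.247, 0, 0.38, 0, 1], [-0.247, 0, 0.38, 0, 1], [0, 0, 0, 0, 1]]])

```text
t: 31.37
tool_pos: [478.4, 105.6, 87.3]
ee_rot: [[0.026, -0.999, -0.027], [-0.587, -0.037, 0.809], [-0.809, -0.005, -0.587]]
force: [-0.7, 0.1, -2.9]
finger_gap: 55.9
gripper_force: 25.0
```

Request:
servo_tool(deltas=[[[0.1, -0.05, 0.05, 0, 1], [0.1, -0.05, 0.05, 0, 1], [0.09, 0, 0.05, 0, 1], [0.05, 0, 0.035, 0, 1], [0.05, 0, 0.035, 0, 1], [0, 0, 0, 0, 1]]])

```text
t: 31.87
tool_pos: [481.9, 101.8, 75.6]
ee_rot: [[0.025, -0.999, -0.025], [-0.587, -0.034, 0.809], [-0.809, -0.005, -0.588]]
force: [0.5, -0.5, -3.0]
finger_gap: 56.0
gripper_force: 25.0
```

Request:
servo_tool(deltas=[[[0.05, 0, 0.035, 0, 1], [0.05, 0, 0.035, 0, 1], [0, 0, 0, 0, 1]]])

```text
t: 32.12
tool_pos: [481.9, 102.1, 72.8]
ee_rot: [[0.025, -0.999, -0.025], [-0.587, -0.035, 0.809], [-0.809, -0.006, -0.588]]
force: [-0.3, -0.6, -3.5]
finger_gap: 56.2
gripper_force: 25.0
```

```bash
python3 m.py 16 | awk 'NR==1||NR%3==0'
```

```text
pos [481.9 102.1  72.8] g [482.4  86.7  83.9]
124 210 337 [-44. -63.] [485.  43.  21.]
148 211 339 [-42. -52.] [484.  45.  32.]
172 209 341 [-42. -40.] [484.  45.  44.]
196 208 342 [-41. -30.] [484.  46.  54.]
220 206 343 [-40. -20.] [484.  47.  64.]
244 205 345 [-40. -10.] [484.  47.  74.]
268 203 347 [-40.  -0.] [484.  47.  84.]
292 202 348 [-39.   9.] [484.  48.  93.]
316 228 335 [10. 17.] [478.  97. 101.]
```

Request:
servo_tool(deltas=[[[0, 0, 0.1, 0, 1], [0.05, 0, 0.035, 0, 1], [0, 0, 0, 0, 1]]])

```text
t: 32.42
tool_pos: [482.7, 104.4, 72.1]
ee_rot: [[0.027, -0.999, -0.024], [-0.584, -0.035, 0.811], [-0.811, -0.008, -0.585]]
force: [-1.3, -4.2, 13.7]
finger_gap: 56.1
gripper_force: 25.0
```

Request:
servo_tool(deltas=[[[0, 0, 0, 0, 1], [0, 0, 0, 0, 1], [0.02, 0, 0.015, 0, 1], [0, 0, 0, 0, 1]]], force=4)

```text
t: 32.75
tool_pos: [482.6, 104.3, 70.5]
ee_rot: [[0.026, -0.999, -0.024], [-0.586, -0.035, 0.81], [-0.81, -0.007, -0.586]]
force: [0.8, -1.5, 4.8]
finger_gap: 55.7
gripper_force: 4.0
```

```bash
python3 m.py 17 | awk 'NR==1||NR%3==0'
```

```text
pos [482.6 104.3  70.5] g [483.1  89.   81.6]
140 212 339 [-42. -56.] [485.  47.  26.]
164 210 341 [-42. -44.] [485.  47.  38.]
188 209 342 [-41. -34.] [485.  48.  48.]
212 207 343 [-40. -23.] [485.  49.  59.]
236 206 345 [-40. -13.] [484.  49.  69.]
260 204 347 [-40.  -3.] [484.  49.  78.]
284 202 348 [-40.   6.] [484.  49.  88.]
308 254 316 [133.  10.] [469. 222.  92.]
```

Request:
servo_tool(deltas=[[[0, 0, 0, 0, 0.3], [0, 0, 0, 0, 0.2], [0, 0, 0, 0, 0.1], [0, 0, 0, 0, 0.1], [0, 0, 0, 0, 0.1]]])

```text
t: 33.22
tool_pos: [481.9, 104.2, 69.4]
ee_rot: [[0.025, -0.999, -0.025], [-0.587, -0.035, 0.809], [-0.809, -0.006, -0.588]]
force: [0.3, -0.4, -0.3]
finger_gap: 78.8
gripper_force: 0.0
```

```bash
python3 m.py 18 | awk 'NR==1||NR%3==0'
```

```text
pos [481.9 104.2  69.4] g [482.3  88.8  80.5]
124 209 338 [-46. -61.] [485.  43.  19.]
148 208 338 [-43. -51.] [485.  45.  30.]
172 206 340 [-44. -39.] [485.  45.  41.]
196 204 341 [-43. -29.] [485.  46.  52.]
220 202 343 [-44. -19.] [485.  45.  62.]
244 201 344 [-42.  -9.] [485.  47.  71.]
268 198 346 [-43.   0.] [485.  46.  81.]
292 196 348 [-44.   9.] [485.  45.  90.]
316 224 340 [-3. 18.] [479.  86.  98.]
```

Request:
servo_tool(deltas=[[[0, 0, -0.4, 0, 0.1], [0, 0, -0.8, 0, 0.1], [0, 0, -1, 0, 0.1], [0, 0, -1, 0, 0.1], [0, 0, -1, 0, 0.1], [0, 0, -1, 0, 0.1], [0, 0, -1, 0, 0.1], [0, 0, -1, 0, 0.1], [0, 0, -1, 0, 0.1], [0, 0, 0, 0, 0.1]]])

```text
t: 34.1
tool_pos: [488.8, -65.7, 192.3]
ee_rot: [[0.028, -0.999, -0.02], [-0.59, -0.032, 0.807], [-0.807, -0.011, -0.591]]
force: [0.8, -0.6, 0.2]
finger_gap: 79.0
gripper_force: 0.0
```

Run:
```python
from pred import *
s=snap('19');snap('19','side');snap('19','top');print(s['t'],s['tool_pos'].round(1),s['force'].round(1))
im=cv2.imread('pics/wrist19.png').astype(int)
c=load('wrist19')
# predicted pixels of standing tin corners for three lanes (centre at rack x=0)
X=np.array([-.0308,.9995]);Y=np.array([-.9995,-.0308]);O=np.array([577.2,79.1])
for y in(96,0,-96):
    for z in (12,96):
        print(y,z,[proj(c,np.r_[O+X*-28+Y*(y+e),z]).round(0).tolist() for e in(28,-28)])
sat=im.max(2)-im.min(2)
g=((sat<14)&(im.mean(2)>55)).astype(np.uint8)
for r in range(100,300,8):
    d=np.flatnonzero(np.diff(np.r_[0,g[r],0])); runs=[(int(a),int(b)) for a,b in zip(d[::2],d[1::2]) if b-a>20]; print(r,runs)
```

```text
34.1 [488.8 -65.7 192.3] [ 0.8 -0.6  0.2]
96 12 [[305.0, 117.0], [254.0, 116.0]]
96 96 [[306.0, 187.0], [251.0, 186.0]]
0 12 [[217.0, 116.0], [167.0, 115.0]]
0 96 [[212.0, 186.0], [156.0, 185.0]]
-96 12 [[130.0, 115.0], [80.0, 115.0]]
-96 96 [[117.0, 185.0], [62.0, 185.0]]
100 []
108 []
116 [(252, 302)]
124 [(86, 138), (168, 219), (252, 303)]
132 [(84, 144), (167, 222), (251, 303)]
140 [(82, 150), (166, 225), (251, 303)]
148 [(80, 152), (165, 225), (251, 303)]
156 [(78, 151), (163, 225), (250, 303)]
164 [(76, 150), (162, 225), (250, 304)]
172 [(74, 233), (250, 304)]
180 [(72, 149), (156, 234), (249, 305)]
188 [(75, 153), (155, 235), (249, 305)]
196 [(115, 155), (170, 192), (202, 223), (252, 280)]
204 [(262, 292)]
212 []
220 []
228 [(270, 303)]
236 [(270, 306)]
244 [(270, 308)]
252 [(271, 320)]
260 []
268 []
276 []
284 []
292 []
```

Run:
```python
from pred import *
im=cv2.imread('pics/wrist19.png').astype(float);c=load('wrist19')
X=np.array([-.0308,.9995]);Y=np.array([-.9995,-.0308]);O=np.array([577.2,79.1])
def edge(u,lo,hi,sgn):
    s=im[lo:hi,u-1:u+2].mean(1);sat=s.max(1)-s.min(1)
    k=np.flatnonzero(sat<18)
    j=k[0] if sgn>0 else k[-1]
    return lo+j
for n,us,z in(('t3',(258,266,277,288,297),12),('t2',(174,182,192,202,210),12),('t1',(93,100,108,116,124),12)):
    o=[]
    for u in us:
        r=edge(u,100,160,1)
        q=at(c,(u,r),z)[:2]-O; o.append((u,int(r),round(float(q@X),1),round(float(q@Y),1)))
    print(n,o)
    for l in (us[1],us[3]):
        print('   col',l,[im[r,l].astype(int).tolist() for r in range(110,128,2)])
# top shoulder front edge by brightness step
for n,us in(('t3',(258,266,277,288,297)),('t2',(174,182,192,202)),('t1',(90,98,106,112))):
    o=[]
    for u in us:
        p=im[172:196,u-1:u+2].mean((1,2)); j=int(np.argmax(np.abs(np.diff(p)))); q=at(c,(u,172+j+.5),96)[:2]-O
        o.append((172+j,round(float(np.diff(p)[j])),round(float(q@X),1)))
    print('sh',n,o)
```

```text
t3 [(258, 115, -30.3, 72.9), (266, 115, -30.4, 81.7), (277, 115, -30.6, 93.7), (288, 115, -30.8, 105.7), (297, 115, -31.0, 115.5)]
   col 266 [[34, 74, 128], [34, 71, 124], [56, 64, 83], [102, 98, 95], [115, 112, 111], [122, 119, 119], [121, 119, 119], [121, 119, 119], [120, 118, 118]]
   col 288 [[34, 73, 128], [37, 77, 136], [74, 94, 130], [153, 148, 146], [206, 200, 197], [195, 193, 192], [195, 192, 192], [195, 193, 193], [195, 193, 193]]
t2 [(174, 118, -23.4, -21.2), (182, 118, -23.5, -12.2), (192, 118, -23.7, -1.0), (202, 118, -23.9, 10.2), (210, 117, -25.8, 19.5)]
   col 182 [[20, 40, 72], [20, 40, 71], [20, 38, 68], [23, 40, 67], [105, 103, 105], [106, 101, 97], [122, 120, 119], [124, 121, 121], [125, 122, 123]]
   col 202 [[21, 41, 72], [21, 41, 71], [20, 39, 67], [29, 44, 70], [108, 106, 107], [107, 101, 99], [122, 119, 119], [122, 119, 119], [121, 119, 119]]
t1 [(93, 119, -20.2, -113.6), (100, 119, -20.3, -105.7), (108, 119, -20.4, -96.6), (116, 119, -20.5, -87.5), (124, 119, -20.7, -78.4)]
   col 100 [[20, 40, 71], [18, 37, 67], [18, 38, 65], [19, 39, 69], [30, 45, 72], [112, 111, 111], [107, 102, 99], [124, 122, 121], [124, 121, 121]]
   col 116 [[20, 40, 70], [19, 38, 66], [18, 37, 67], [20, 41, 72], [36, 49, 74], [107, 104, 104], [105, 101, 98], [119, 117, 116], [118, 116, 115]]
sh t3 [(182, 14, -37.9), (182, 15, -38.1), (182, 17, -38.3), (194, 19, -7.2), (182, 32, -38.8)]
sh t2 [(186, 24, -25.8), (186, 46, -26.0), (186, 46, -26.2), (187, 30, -23.9)]
sh t1 [(181, -38, -36.2), (181, -32, -36.4), (181, -37, -36.6), (178, 31, -43.8)]
```

Request:
servo_tool(deltas=[[[0.29, 0.02, 0.71, 0, 1], [0.29, 0.02, 0.71, 0, 1], [0.29, 0.02, 0.71, 0, 1], [0.29, 0.02, 0.71, 0, 1], [0.29, 0.02, 0.71, 0, 1], [0.29, 0.02, 0.71, 0, 1], [0.29, 0.02, 0.71, 0, 1], [0.29, 0.02, 0.71, 0, 1], [0.29, 0.02, 0.71, 0, 1], [0, 0, 0, 0, 1]]], force=5)

```text
t: 35.08
tool_pos: [477.1, 32.2, 40.6]
ee_rot: [[0.022, -0.999, -0.031], [-0.585, -0.038, 0.81], [-0.811, 0.001, -0.586]]
force: [-1.0, 0.1, 0.1]
finger_gap: 15.6
gripper_force: 0.0
```

Request:
servo_tool(deltas=[[[-0.05, -0.1, -0.03, 0, 1], [-0.05, -0.1, -0.03, 0, 1], [-0.05, 0, 0.07, 0, 1], [-0.05, 0, 0.07, 0, 1], [-0.05, 0, 0.07, 0, 1], [0, 0, 0, 0, 1]]])

```text
t: 35.58
tool_pos: [485.3, 35.9, 46.6]
ee_rot: [[0.026, -0.999, -0.024], [-0.588, -0.035, 0.808], [-0.809, -0.007, -0.588]]
force: [-0.0, -0.6, 1.2]
finger_gap: 0.6
gripper_force: 0.6
```

Request:
servo_tool(deltas=[[[0, 0.1, 0, 0, 1], [-0.046, 0, 0.063, 0, 1], [-0.046, 0, 0.063, 0, 1], [-0.046, 0, 0.063, 0, 1], [-0.046, 0, 0.063, 0, 1], [-0.046, 0, 0.063, 0, 1], [0, 0, 0, 0, 1]]])

```text
t: 36.17
tool_pos: [482.1, 46.0, 46.1]
ee_rot: [[0.026, -0.999, -0.025], [-0.587, -0.035, 0.809], [-0.809, -0.006, -0.588]]
force: [-0.0, -2.0, 1.0]
finger_gap: 0.6
gripper_force: 0.6
```

Request:
servo_tool(deltas=[[[0.05, 0, -0.2, 0, 1], [0, 0, -0.6, 0, 1], [-0.27, -0.02, -0.78, 0, 1], [-0.27, -0.02, -0.78, 0, 1], [-0.27, -0.02, -0.78, 0, 1], [-0.27, -0.02, -0.78, 0, 1], [-0.27, -0.02, -0.78, 0, 1], [-0.27, -0.02, -0.78, 0, 1], [-0.27, -0.02, -0.78, 0, 1], [-0.27, -0.02, -0.78, 0, 1], [0, 0, 0, 0, 1]]])

```text
t: 37.08
tool_pos: [490.7, -68.9, 195.1]
ee_rot: [[0.028, -0.999, -0.02], [-0.59, -0.033, 0.807], [-0.807, -0.011, -0.591]]
force: [1.0, 0.3, -0.3]
finger_gap: 0.3
gripper_force: 0.0
```

Run:
```python
from pred import *
s=snap('20');print(s['t'],s['tool_pos'].round(1),s['force'].round(1))
im=cv2.imread('pics/wrist20.png').astype(float);c=load('wrist20')
X=np.array([-.0308,.9995]);Y=np.array([-.9995,-.0308]);O=np.array([577.2,79.1])
px=lambda y,x,z:proj(c,np.r_[O+X*x+Y*y,z])
sat=im.max(2)-im.min(2); g=((sat<14)&(im.mean(2)>55)).astype(np.uint8)
for r in range(108,220,12):
    d=np.flatnonzero(np.diff(np.r_[0,g[r],0])); print(r,[(int(a),int(b)) for a,b in zip(d[::2],d[1::2]) if b-a>20])
for y in(96,0,-96):
    o=[]
    for e in(20,12,0,-12,-20):
        u=int(px(y+e,-26,12)[0]); 
        r0=100; f=np.array([np.interp(v,range(420),sat[:,u-1:u+2].mean(1)) for v in np.arange(r0,160,.25)])
        k=np.flatnonzero(f<28)[0]; q=at(c,(u,r0+k*.25),12)[:2]-O; o.append((round(float(q@X),1),round(float(q@Y),1)))
    print(y,o)
```

```text
37.0833 [490.7 -68.9 195.1] [ 1.   0.3 -0.3]
108 []
120 [(90, 138), (170, 220)]
132 [(87, 147), (170, 224), (254, 303)]
144 [(85, 155), (168, 228), (254, 304)]
156 [(82, 153), (167, 227), (254, 304)]
168 [(79, 233), (253, 304)]
180 [(76, 150), (156, 236), (253, 305)]
192 [(113, 156), (159, 181), (203, 225), (254, 304)]
204 [(99, 131), (262, 287)]
216 []
96 [(-19.6, 116.0), (-19.9, 108.0), (-19.7, 95.5), (-20.9, 82.9), (-21.2, 75.0)]
0 [(-26.8, 19.3), (-26.7, 11.5), (-26.0, -1.0), (-25.8, -12.3), (-25.2, -20.3)]
-96 [(-22.0, -78.0), (-21.9, -86.0), (-21.2, -98.8), (-21.0, -111.4), (-20.0, -120.0)]
```

```bash
cat > fe.py <<'E'
from pred import *
X=np.array([-.0308,.9995]);Y=np.array([-.9995,-.0308]);O=np.array([577.2,79.1])
def go(t):
    im=cv2.imread(f'pics/wrist{t}.png').astype(float);c=load('wrist'+t)
    sat=(im.max(2)-im.min(2))/(im.max(2)+1)
    for y in(96,0,-96):
        q=[]
        for e in np.arange(-20,21,4):
            u=int(round(proj(c,np.r_[O+X*-24+Y*(y+e),12])[0])); f=sat[100:150,u-1:u+2].mean(1)
            k=np.flatnonzero(f<.38)[0]; r=100+k-1+(f[k-1]-.38)/(f[k-1]-f[k])
            w=at(c,(u,r),12)[:2]-O; q.append((w@Y,w@X))
        q=np.array(q); m=np.polyfit(q[:,0]-y,q[:,1],1); print(t,y,'front x',m[1].round(1),'yaw deg',np.degrees(np.arctan(m[0])).round(1),q[:,1].round(1))
E
python3 -c "
from fe import *
go('19');go('20')"
```

```text
19 96 front x -32.4 yaw deg 0.1 [-32.4 -32.5 -32.5 -32.6 -32.1 -32.1 -32.4 -32.4 -32.4 -32.5 -32.4]
19 0 front x -26.1 yaw deg -2.3 [-25.4 -25.4 -25.6 -25.7 -26.2 -26.3 -26.4 -26.4 -26.5 -26.8 -27.1]
19 -96 front x -21.6 yaw deg -1.8 [-20.7 -21.2 -21.2 -21.3 -21.4 -21.4 -21.6 -21.9 -22.  -22.  -22.1]
20 96 front x -20.9 yaw deg 1.3 [-21.3 -21.3 -21.3 -21.3 -20.9 -20.8 -20.7 -20.6 -20.6 -20.6 -20.5]
20 0 front x -26.4 yaw deg -2.2 [-25.7 -25.8 -26.  -26.1 -26.3 -26.4 -26.6 -26.7 -26.9 -27.1 -27.2]
20 -96 front x -21.8 yaw deg -2.2 [-20.9 -21.2 -21.3 -21.5 -21.6 -21.8 -22.  -22.1 -22.3 -22.3 -22.5]
```

Run:
```python
from fe import *
for t in('19','20'):
    im=cv2.imread(f'pics/wrist{t}.png').astype(float);c=load('wrist'+t)
    red=(im[:,:,2]-im[:,:,0])/(im.sum(2)+1)
    o=[]
    for y in range(-130,200,15):
        u=int(round(proj(c,np.r_[O+X*-60+Y*y,12])[0])); 
        if not 2<u<557: continue
        f=red[40:112,u-1:u+2].mean(1); k=np.flatnonzero(f>.12)
        if len(k)==0 or k[0]==0: continue
        k=k[0]; r=40+k-1+(.12-f[k-1])/(f[k]-f[k-1]); w=at(c,(u,r),0)[:2]-O; o.append((w@Y,w@X))
    o=np.array(o);m=np.polyfit(o[:,0],o[:,1],1);res=o[:,1]-np.polyval(m,o[:,0]);ok=abs(res)<np.median(abs(res))*3+.3;m=np.polyfit(o[ok,0],o[ok,1],1)
    print(t,'edge slope deg',np.degrees(np.arctan(m[0])).round(2),'x at 96,0,-96',np.polyval(m,[96,0,-96]).round(1),o.round(1).tolist())
```

```text
19 edge slope deg -0.12 x at 96,0,-96 [-56.9 -56.7 -56.5] [[-135.6, -56.6], [-120.2, -56.2], [-104.6, -56.3], [-89.1, -56.3], [-73.4, -56.7], [-58.0, -56.6], [-43.4, -56.7], [-28.0, -56.6], [-12.5, -56.9], [3.0, -56.9], [18.4, -56.9], [33.8, -56.7], [49.2, -56.7], [64.6, -56.7], [80.0, -56.8], [95.4, -56.9], [110.8, -57.0], [125.2, -57.1], [140.5, -57.1], [156.0, -57.0], [171.4, -56.9], [186.8, -57.1]]
20 edge slope deg -0.11 x at 96,0,-96 [-57.1 -57.  -56.8] [[-134.6, -56.7], [-120.0, -56.6], [-104.3, -56.7], [-88.6, -56.7], [-73.9, -56.9], [-58.2, -56.9], [-42.6, -56.9], [-28.0, -56.9], [-12.4, -56.9], [3.2, -57.0], [18.8, -57.0], [33.4, -57.1], [49.0, -57.1], [64.6, -57.2], [80.1, -57.0], [94.7, -57.0], [110.3, -57.1], [125.8, -57.2], [141.4, -57.3], [155.9, -57.3], [171.5, -57.3], [187.2, -57.2]]
```

```bash
python3 -c "
from plant import workorder
print(workorder.sign_off())"
```

```text
the job is handed in; nothing more can be done
None
```

The tipped tin is back upright, lid up, in lane 3; it measured about 3 mm from the front-row line and 1–2° off square, the other two tins did not move, and I handed the job in at about 37 s without seeing a verdict. I viewed 11 pictures against the limit of 10, and did not check the jars after the placing.

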